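# Roll down the cap strips on a well plate

## Task

The twelve cap strips on the well plate are only loosely laid on. Take the hand roller from its dock and roll it along the plate with a steady downward force of about 15 N until every strip is pressed fully home, then put the roller back in its dock. Much more force cracks the plate; do not push on it with the gripper itself, and leave the other things where they are.

Things in the scene. Friction and masses are not known exactly. Their poses are not given: they have to be found in the camera images.
- roller: Hand roller, about 0.3 kg, standing handle up in its dock: rubber drum, 28 mm diameter, 82 mm long, turning freely in a fork under a flat metal flange (46 mm along x, 118 mm along y, 18 to 25 mm above the origin), handle on top. Origin: centre of the drum's axle, so the drum's underside is 14 mm below it; x across, y along the axle, z up the handle.
- roller_grip (a point): where to grip the roller (firmly, it is pushed from below and sideways): middle of its black upright handle, 51 mm above the roller's origin. The handle is 24 mm along the roller's x and 44 mm along its y, with flat upright sides, and reaches from 25 mm (the flange) to 67 mm above the roller's origin.
- drum (a joint): turning angle of the roller's drum, rad, 0 at the start, no stops; rolling towards the roller's own +x counts up, 1 rad = 14 mm of rolling
- dock: Grey open-topped trough fixed on the bench, 50 mm (x) by 122 mm (y), 40 mm tall, walls 8 mm, mouth 34 x 106 mm. Origin: centre of its underside; y along it. The roller hangs in it by its flange, which rests on the rim, drum inside and clear of the floor: docked, the roller's origin is 22 mm above the dock's, on its centre, y axes parallel either way round.
- dock_rim (a point): centre of the dock's mouth, at the height of its rim, 40 mm above the dock's underside. The fork of the roller that enters is 99 mm long along y, the drum 28 mm thick along x.
- block: Heavy aluminium cooling block, 142 mm (x) by 100 mm (y), 30 mm tall, standing in a shallow tray and too heavy to slide. In it sits a white 96-well plate (128 x 86 mm) with twelve strips of 8 flat caps laid over its wells. Origin: centre of the block's underside. The strips lie along y, 72 mm long and 7.8 mm wide, centred at y = 0, x = -49.5 to +49.5 mm in steps of 9 mm, strip_1 at the -x end.
- block_top (a point): centre of the block's top face, 30 mm above its underside. High- and low-profile plates sit higher or lower in the block: the tops of caps that are fully home lie 11.7 to 23.7 mm above this point, the same for all strips of a plate; feel for it. Loose caps lie up to 4 mm above that. Press with 14 to 18 N in all; the plate cracks above 28 N.
- strip_1 (a joint): how far cap strip 1 is pushed into its wells, m: 0 = lying loose, cap tops 4 mm proud; 0.004 = fully home, where it stops hard. It slides straight down as one rigid piece against about 5 N of friction and stays where it is left. Starts 0 to 1.5 mm in. The drum bears on two strips at once.
- strip_2 (a joint): the same for cap strip 2
- strip_3 (a joint): the same for cap strip 3
- strip_4 (a joint): the same for cap strip 4
- strip_5 (a joint): the same for cap strip 5
- strip_6 (a joint): the same for cap strip 6
- strip_7 (a joint): the same for cap strip 7
- strip_8 (a joint): the same for cap strip 8
- strip_9 (a joint): the same for cap strip 9
- strip_10 (a joint): the same for cap strip 10
- strip_11 (a joint): the same for cap strip 11
- strip_12 (a joint): the same for cap strip 12
- objective_case: bystander: small black-lidded grey pot, 42 mm wide, 53 mm tall; origin under its centre
- oil_dropper: bystander: brown dropper bottle, 33 mm wide, 102 mm tall; origin under its centre
- spare_eyepiece: bystander: black eyepiece, 32 mm wide, 40 mm tall, standing; origin under its centre
Not all that is in view belongs to the job. What is shaped like the roller but green is not meant.

How it is judged:
On the way, in this order (a step that is already met when the one before it is completed fails the run):
1. the roller is lifted clear of its dock (z of roller in the frame of dock above 0.06 m), for 0.1 s.
2. pressed on the caps, the drum has rolled at least 3 rad (42 mm) ((value of joint drum above 3 rad or value of joint drum below -3 rad) and contact force between roller and block above 3 N).
3. all twelve strips are home (value of joint each of strip_1, strip_2, strip_3, strip_4, strip_5, strip_6, strip_7, strip_8, strip_9, strip_10, strip_11, strip_12 above 0.0033 m), for 0.2 s.
At the end, for the whole second after the job is handed in: All twelve cap strips are within 0.7 mm of fully home, and the roller stands released and at rest in its dock: origin within 8 mm of the dock's centre line and 18 to 26 mm above the dock's underside, upright and along the dock within 0.08 rad, either way round (all of step 3 and z of roller in the frame of dock between 0.018 and 0.026 m and horizontal distance between roller and dock below 0.008 m and angle between the y axis of roller and the y axis of dock, either way round below 0.08 rad and angle between roller's own z axis and vertical below 0.08 rad and linear speed of roller below 0.02 m/s); the robot touches nothing.
It fails at once if the roller bears on the plate and its block with more than 28 N (the plate cracks) (contact force between roller and block above 28 N).
It fails at once if the gripper or arm itself pushes on the plate, caps or block with more than 3 N (contact force between any of the fingers, the arm and block above 3 N).
It fails at once if a bystander is moved by more than 20 mm (distance of any of objective_case, oil_dropper, spare_eyepiece from where it was at the start of the episode above 0.02 m).
It also fails if it takes over 72 s, if anything falls off the work surface, if the arm or the gripper's body presses on something with over 40 N, if the wrist force passes 120 N, or if a joint passes its speed limit or range.

## Robot

A 6-joint arm with a two-finger parallel gripper is mounted at the origin on the work surface; the furniture and walls round the work are solid. World frame = base frame: x ahead of the robot, y to its left, z up, the work surface at z = 0. Lengths are in m, angles in rad, forces in N, time in s.
With the tool pointing down it reaches from about 0.325 to 0.85 m from the base axis. Payload 4.4 kg.
Tool frame: the origin (TCP) lies on the centre line of the jaws, within the pads' length; the fingertips stand 14 mm ahead of it and the grasp point (between the pads) lies 5 mm behind it; z points along the fingers, x is the direction in which the jaws open and shut, and the axes are right-handed (so a half turn about z gives the same grasp; the last joint's range is limited). The gripper opens to 94 mm and grips with 3 to 60 N. Pads are 16 mm wide; open, the fingers measure 119 mm over their backs; the gripper's body (75 mm by 177 mm) begins 78 mm behind the grasp point.
Start: joints at [-1.258, 0.207, 1.542, -0, 1.393, -0.15], TCP at [0.257, -0.515, 0.219] pointing down, gripper open.
Joint ranges: [-2.73, 2.73], [-0.86, 2.22], [0.23, 2.46], [-1.11, 4.25], [0.08, 2.63], [-2.82, 2.82]. Speed limits (rad/s): [2.79, 2.79, 3.14, 3.14, 3.14, 3.14].

## Interface

Orientations are given as a unit quaternion [x, y, z, w].
In Python, from workcell import robot, optics, job_done gives the robot as it stands. The module is installed in compiled form; this text tells all that it offers.
- The arm moves only by the tool jog_arm, never from a script. Its argument "rows" is a list that holds one entry, the list of rows, each a list of 7 numbers: the turn, a rotation vector about the tool's x, y, z in rad, then the shift along the tool's x, y, z in m, then the finger opening in m, from 0 to 0.094. In form: [[[rx, ry, rz, dx, dy, dz, hand], ...]]. A call has 1 to 12 rows; each row shifts and turns the commanded pose from where the row before left it, along the tool's axes as they then stand; what a row does not reach is not made up. A row lasts 1/12 s, in which the tool goes at most 41.7 mm and 7.16 degrees, less where a joint would pass 70% of its speed; a pose out of reach is approached as far as the arm can. A call is refused whole if a number of a shift passes 0.0417 or a number of a turn 0.125, either way. A call with a gripper value outside its range is refused whole. The fingers move at their own pace and stop on an object; "force" is the grip in N (left out, the last holds). Time passes only in rows, so rows that do not move let the fingers close. It gives the time, the measured TCP pose, the force and the opening at its end, in the units of the state.
- robot.observe(): the state, without advancing time (a new reading comes with each control period).
- optics.snapshot(name): name is "side" or "top"; returns the picture (420x560x3 uint8, blue, green, red); there is no depth.
- optics.get_calibration(name): a dict with "mtx" (3x3 intrinsics, pixels), "D" ([k1, k2, p1, p2, k3] as OpenCV has them; the pictures are not rectified), "cam_to_world" (4x4, takes a point from camera to world coordinates). Camera axes: x right, y down, z forward; pixel columns grow to the right and rows downward; lengths in m; the calibration is good to about 2 mm. A picture is of the moment at which its call begins. get_calibration takes no time and is no camera call.
- job_done(): hands the job in, once; it reports no verdict.
The state is a dict: "clock": time; "qpos": joint angles; "joint_velocities": joint speeds; "joint_efforts": joint torques, N m; "tool_pos": TCP position; "eef_rot": TCP orientation; "contact_force": force on the tool from outside, world axes, zero at the start; "wrist_torque": the same for the moment, N m; "width": opening from 0.0 (shut) to 1.0 (fully open).
Only numpy, scipy, OpenCV 4.12 (cv2) and the standard library are available. Lean on these libraries where they do the work, as an engineer would, in place of code of your own. Each camera call takes 0.05 s, during which the arm holds its last target.

## Working session

There is one attempt and no reset: what is moved stays moved. The work goes in short steps, Python scripts to look and compute and a tool call to move; the robot and the scene stay as the last step left them, time stands still between calls to the robot, and variables do not carry over. Pictures are saved under pics/ and viewed, and the job is handed in when it is done.

Besides the shell and the picture viewer there is one more tool, called after ">>>" by a JSON object that holds its "fn" and its "kwargs". jog_arm: Moves the arm, as the interface text tells. Its arguments: {"type":"object","properties":{"rows":{"type":"array","items":{"type":"array","items":{"type":"array","items":{"type":"number"}}}},"force":{"type":"number"}},"required":["rows"]}

```bash
mkdir -p pics; python3 - <<'E'
from workcell import robot, optics
import cv2
s=robot.observe(); print(s)
for n in("side","top"):
    cv2.imwrite(f"pics/{n}0.png",optics.snapshot(n)); c=optics.get_calibration(n); print(n,c)
E
```

```text
{'clock': 0.0, 'qpos': array([-1.25851052e+00,  2.07402465e-01,  1.54290771e+00, -3.42504698e-05,
        1.39348815e+00, -1.50522932e-01]), 'joint_velocities': array([-1.11920448e-03,  6.81595299e-04, -9.60024064e-04,  7.32138483e-04,
        2.73676270e-04,  6.22088300e-05]), 'joint_efforts': array([-3.71687393e-04, -3.70879984e+01, -2.81416154e+01,  6.99151936e-02,
        3.63482384e-02, -1.86129450e-04]), 'tool_pos': array([ 0.25644973, -0.51380031,  0.21832266]), 'eef_rot': array([ 8.50431304e-01, -5.26084955e-01, -8.51193469e-04, -7.01428162e-04]), 'contact_force': array([-0.05897156,  0.63228622, -0.5506315 ]), 'wrist_torque': array([ 0.02001388, -0.0378439 , -0.00802546]), 'width': 0.9985304535488277}
side {'mtx': array([[421.05124852,   0.        , 287.04627001],
       [  0.        , 421.05124852, 205.42797106],
       [  0.        ,   0.        ,   1.        ]]), 'D': array([-0.03455948,  0.        ,  0.        ,  0.        ,  0.        ]), 'cam_to_world': array([[ 0.1739809 ,  0.62486379, -0.76110176,  1.20932855],
       [ 0.98462971, -0.09835337,  0.14432933, -0.12117519],
       [ 0.01532925, -0.77451395, -0.63237106,  0.75313841],
       [ 0.        ,  0.        ,  0.        ,  1.        ]])}
top {'mtx': array([[440.06175494,   0.        , 282.12911241],
       [  0.        , 440.06175494, 207.95206327],
       [  0.        ,   0.        ,   1.        ]]), 'D': array([0.00978186, 0.        , 0.        , 0.        , 0.        ]), 'cam_to_world': array([[-1.07968583e-02, -9.99355187e-01,  3.42437898e-02,
         3.49058520e-01],
       [-9.99941688e-01,  1.07980390e-02, -1.50464471e-04,
         3.22163063e-02],
       [-2.19398327e-04, -3.42434176e-02, -9.99413498e-01,
         1.29459902e+00],
       [ 0.00000000e+00,  0.00000000e+00,  0.00000000e+00,
         1.00000000e+00]])}
```

View pics/top0.png

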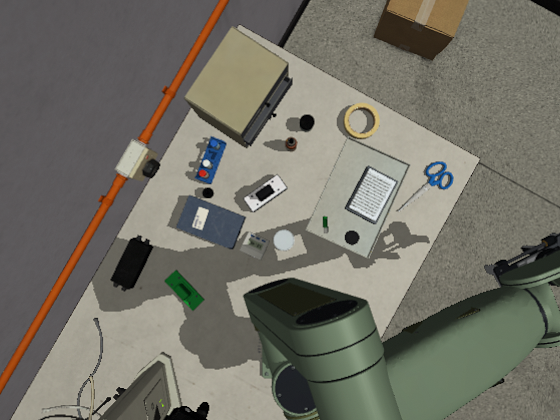

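View pics/side0.png

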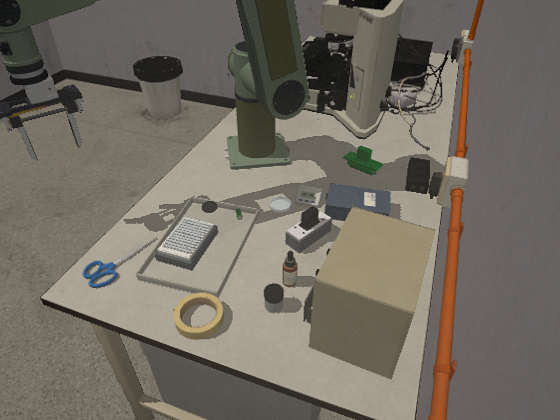

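```bash
python3 - <<'E'
import cv2
t=cv2.imread("pics/top0.png"); s=cv2.imread("pics/side0.png")
cv2.imwrite("pics/t_roller.png",cv2.resize(t[165:220,230:300],None,fx=10,fy=10,interpolation=cv2.INTER_CUBIC))
cv2.imwrite("pics/t_block.png",cv2.resize(t[155:235,330:420],None,fx=7,fy=7,interpolation=cv2.INTER_CUBIC))
cv2.imwrite("pics/s_block.png",cv2.resize(s[205:280,140:230],None,fx=8,fy=8,interpolation=cv2.INTER_CUBIC))
cv2.imwrite("pics/s_roller.png",cv2.resize(s[195:255,275:345],None,fx=9,fy=9,interpolation=cv2.INTER_CUBIC))
E
```

```text
(no output)
```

View pics/t_roller.png

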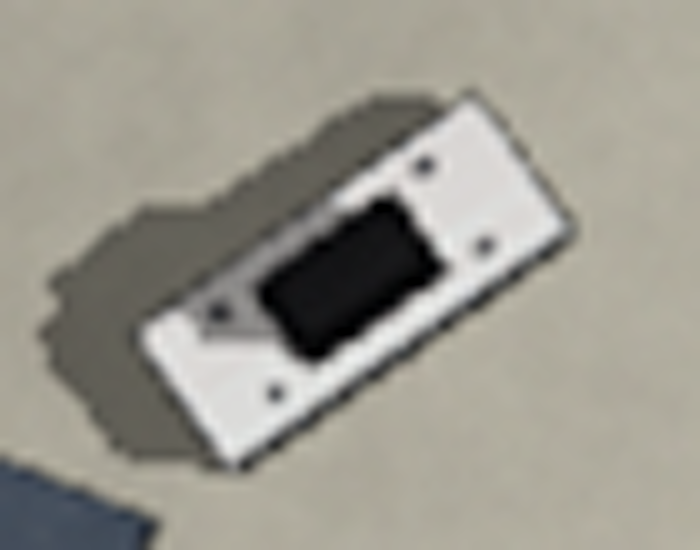

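View pics/t_block.png

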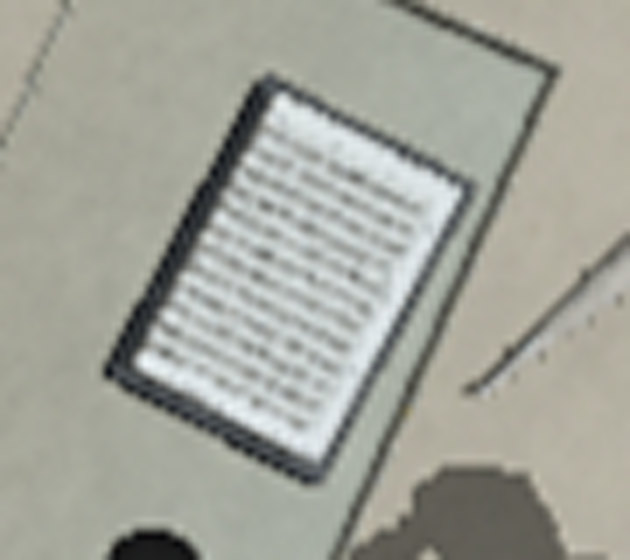

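View pics/s_block.png

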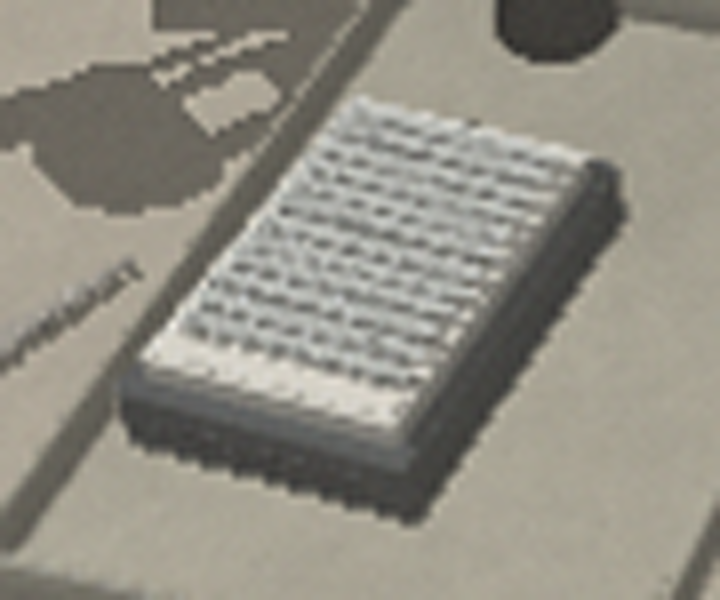

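View pics/s_roller.png

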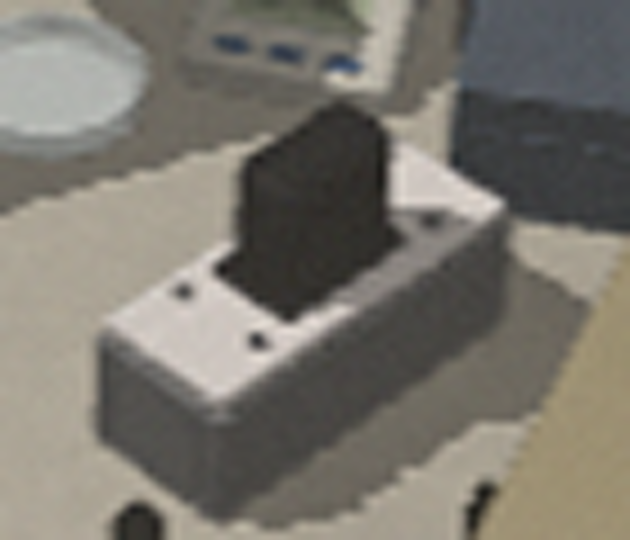

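```bash
cat > h.py <<'E'
import numpy as np,cv2
from workcell import robot, optics
from scipy.optimize import least_squares
C={n:optics.get_calibration(n) for n in("side","top")}
def proj(n,P):
    c=C[n]; T=np.linalg.inv(c["cam_to_world"]); 
    return cv2.projectPoints(np.atleast_2d(np.array(P,float)),cv2.Rodrigues(T[:3,:3])[0],T[:3,3],c["mtx"],c["D"])[0][:,0]
def unproj(n,uv,z):
    c=C[n]; u=cv2.undistortPoints(np.array(uv,float).reshape(-1,1,2),c["mtx"],c["D"])[:,0]
    d=np.c_[u,np.ones(len(u))]@c["cam_to_world"][:3,:3].T; o=c["cam_to_world"][:3,3]
    return o+d*((z-o[2])/d[:,2])[:,None]
def crop(pts,f,off): return (np.array(pts,float)+.5)/f-.5+np.array(off)
def rect(p,L,W,z):
    x,y,a=p; R=np.array([[np.cos(a),-np.sin(a)],[np.sin(a),np.cos(a)]])
    q=np.array([[L,W],[L,-W],[-L,-W],[-L,W]])/2@R.T+[x,y]
    return np.c_[q,np.full(4,z)]
E
python3 - <<'E'
from h import *
fl=crop([(472,92),(575,230),(235,468),(140,330)],10,(230,165))
ha=crop([(385,195),(440,265),(315,360),(265,290)],10,(230,165))
for n,z in((fl,.047),(ha,.089)):
    P=unproj("top",n,z); print(np.round(P,4),P.mean(0),np.linalg.norm(P-np.roll(P,-1,0),axis=1))
    d=(P[0]+P[1]-P[2]-P[3]); print("long axis yaw",np.degrees(np.arctan2(d[1],d[0])))
sf=crop([(388,140),(508,207),(220,405),(100,330)],9,(275,195)) 
P=unproj("side",sf,.047); print("side",np.round(P,4),P.mean(0),np.linalg.norm(P-np.roll(P,-1,0),axis=1))
pt=crop([(278,92),(465,190),(315,468),(135,362)],7,(330,155))
ps=crop([(140,355),(345,100),(590,160),(400,430)],8,(140,205))
for z in (.03,.035,.04,.045,.05,.055):
  for n,q in(("top",pt),("side",ps)):
    P=unproj(n,q,z); m=P.mean(0);e=np.linalg.norm(P-np.roll(P,-1,0),axis=1)
    print(z,n,np.round(m,4),np.round(e,4), np.round(np.degrees([np.arctan2(*(P[(i+1)%4]-P[i])[1::-1]) for i in range(4)]),1))
E
```

```text
[[0.4893 0.0463 0.047 ]
 [0.4497 0.0174 0.047 ]
 [0.3831 0.1146 0.047 ]
 [0.4225 0.1412 0.047 ]] [0.43613494 0.07987839 0.047     ] [0.04903448 0.11780113 0.04762105 0.11607038]
long axis yaw -55.233656224205404
[[0.4565 0.07   0.089 ]
 [0.437  0.0551 0.089 ]
 [0.4113 0.0896 0.089 ]
 [0.4307 0.1032 0.089 ]] [0.43387175 0.07946639 0.089     ] [0.02448366 0.04307827 0.02364235 0.04201791]
long axis yaw -52.74533711821198
side [[0.391  0.1159 0.047 ]
 [0.4255 0.143  0.047 ]
 [0.4922 0.0458 0.047 ]
 [0.458  0.0191 0.047 ]] [0.44169912 0.08097085 0.047     ] [0.04382731 0.11786145 0.04343462 0.11770864]
0.03 top [ 0.429  -0.2275  0.03  ] [0.0866 0.1302 0.0855 0.1261] [-118.5  150.7   58.8  -28.7]
0.03 side [ 0.4199 -0.2252  0.03  ] [0.1242 0.0885 0.1258 0.0885] [ 151.6   61.6  -28.4 -119.4]
0.035 top [ 0.4287 -0.2264  0.035 ] [0.0863 0.1297 0.0851 0.1257] [-118.5  150.7   58.8  -28.7]
0.035 side [ 0.4254 -0.2245  0.035 ] [0.1234 0.0879 0.125  0.0879] [ 151.6   61.6  -28.4 -119.4]
0.04 top [ 0.4284 -0.2254  0.04  ] [0.0859 0.1292 0.0848 0.1252] [-118.5  150.7   58.8  -28.7]
0.04 side [ 0.4309 -0.2238  0.04  ] [0.1225 0.0873 0.1241 0.0873] [ 151.6   61.6  -28.4 -119.4]
0.045 top [ 0.4281 -0.2244  0.045 ] [0.0856 0.1287 0.0844 0.1247] [-118.5  150.7   58.8  -28.7]
0.045 side [ 0.4363 -0.223   0.045 ] [0.1216 0.0867 0.1232 0.0867] [ 151.6   61.6  -28.4 -119.4]
0.05 top [ 0.4278 -0.2234  0.05  ] [0.0853 0.1282 0.0841 0.1242] [-118.5  150.7   58.8  -28.7]
0.05 side [ 0.4418 -0.2223  0.05  ] [0.1208 0.0861 0.1224 0.0861] [ 151.6   61.6  -28.4 -119.4]
0.055 top [ 0.4274 -0.2223  0.055 ] [0.0849 0.1277 0.0838 0.1237] [-118.5  150.7   58.8  -28.7]
0.055 side [ 0.4472 -0.2216  0.055 ] [0.1199 0.0855 0.1215 0.0855] [ 151.6   61.6  -28.4 -119.4]
```

>>> {"fn": "jog_arm", "kwargs": {"rows": [[[0, 0, 0, -0.025, -0.0237, 0, 0.094], [0, 0, 0, -0.025, -0.0237, 0, 0.094], [0, 0, 0, -0.025, -0.0237, 0, 0.094], [0, 0, 0, -0.025, -0.0237, 0, 0.094], [0, 0, 0, -0.025, -0.0237, 0, 0.094], [0, 0, 0, -0.025, -0.0237, 0, 0.094], [0, 0, 0, -0.025, -0.0237, 0, 0.094], [0, 0, 0, -0.025, -0.0237, 0, 0.094], [0, 0, 0, -0.025, -0.0237, 0, 0.094], [0, 0, 0, -0.025, -0.0237, 0, 0.094], [0, 0, 0, -0.025, -0.0237, 0, 0.094], [0, 0, 0, -0.025, -0.0237, 0, 0.094]]]}}

```text
clock: 1.1
tool_pos: [0.377, -0.1173, 0.2192]
eef_rot: [0.85, -0.526, -0.0, -0.0]
contact_force: [0.8, -0.5, -0.0]
width: 1.003
```

>>> {"fn": "jog_arm", "kwargs": {"rows": [[[0, 0, 0, -0.025, -0.0237, 0, 0.094], [0, 0, 0, -0.025, -0.0237, 0, 0.094], [0, 0, 0, -0.025, -0.0237, 0, 0.094], [0, 0, 0, -0.025, -0.0237, 0, 0.094], [0, 0, 0, -0.025, -0.0237, 0, 0.094], [0, 0, 0, -0.025, -0.0237, 0, 0.094], [0, 0, -0.1225, 0, 0, 0, 0.094], [0, 0, -0.1225, 0, 0, 0, 0.094], [0, 0, -0.1225, 0, 0, 0, 0.094], [0, 0, -0.1225, 0, 0, 0, 0.094], [0, 0, -0.1225, 0, 0, 0, 0.094], [0, 0, -0.1225, 0, 0, 0, 0.094]]]}}

```text
clock: 2.1
tool_pos: [0.437, 0.0787, 0.2189]
eef_rot: [0.983, -0.182, -0.001, 0.0]
contact_force: [0.6, 0.5, 0.9]
width: 0.999
```

>>> {"fn": "jog_arm", "kwargs": {"rows": [[[0, 0, -0.1225, 0, 0, 0, 0.094], [0, 0, -0.1225, 0, 0, 0, 0.094], [0, 0, -0.1225, 0, 0, 0, 0.094], [0, 0, -0.1225, 0, 0, 0, 0.094], [0, 0, -0.1225, 0, 0, 0, 0.094], [0, 0, -0.1225, 0, 0, 0, 0.094], [0, 0, -0.1225, 0, 0, 0, 0.094], [0, 0, -0.1225, 0, 0, 0, 0.094], [0, 0, 0, 0, 0, 0, 0.094], [0, 0, 0, 0, 0, 0, 0.094], [0, 0, 0, 0, 0, 0, 0.094]]]}}

```text
clock: 3.02
tool_pos: [0.4373, 0.0786, 0.2192]
eef_rot: [0.955, 0.298, -0.0, -0.0]
contact_force: [-0.1, 0.6, 0.5]
width: 0.999
```

```bash
cat >> h.py <<'E'
def st(tx=None,ty=None,tz=None,tyaw=None):
    from scipy.spatial.transform import Rotation as Ro
    s=robot.observe(); R=Ro.from_quat(s["eef_rot"]).as_matrix(); p=s["tool_pos"]
    yaw=np.degrees(np.arctan2(R[1,0],R[0,0]))
    print("t %.2f p %s yaw %.2f tilt(zx,zy) %s F %s M %s w %.1fmm"%(s["clock"],np.round(p,4),yaw,np.round(R[:2,2],4),np.round(s["contact_force"],2),np.round(s["wrist_torque"],2),s["width"]*94))
    if tx is not None:
        print("tool delta",np.round(R.T@(np.array([tx,ty,tz])-p),4),"rz",None if tyaw is None else round(-np.radians(tyaw-yaw),4))
    return s,R
E
python3 - <<'E'
from h import *
st(.4375,.080,.068,34.8)
for n in("side","top"):
    cv2.imwrite(f"pics/{n}1.png",optics.snapshot(n))
E
```

```text
t 3.02 p [0.4373 0.0786 0.2192] yaw 34.63 tilt(zx,zy) [-0.0005  0.    ] F [-0.07  0.56  0.55] M [-0.05 -0.12 -0.  ] w 93.9mm
tool delta [ 0.001  -0.001   0.1512] rz -0.003
```

View pics/side1.png

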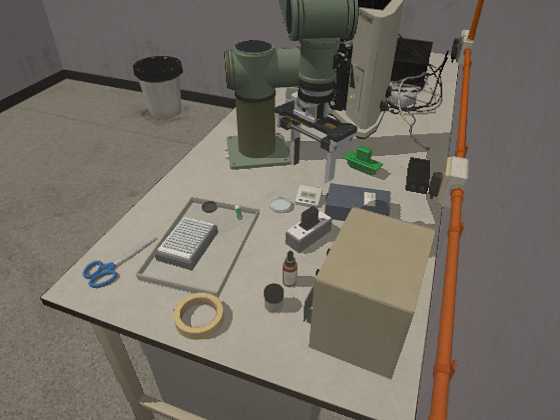

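View pics/top1.png

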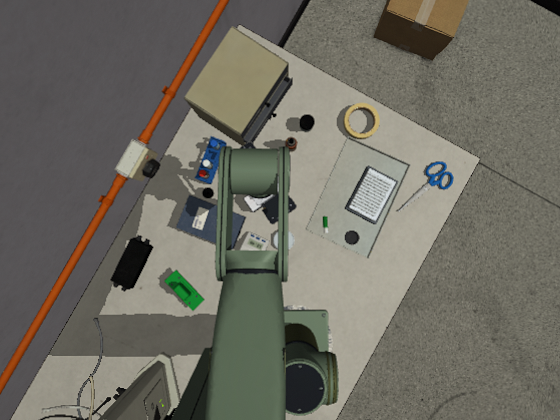

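>>> {"fn": "jog_arm", "kwargs": {"rows": [[[0, 0, 0, 0.001, -0.001, 0.02, 0.094], [0, 0, 0, 0, 0, 0.02, 0.094], [0, 0, 0, 0, 0, 0.02, 0.094], [0, 0, 0, 0, 0, 0.02, 0.094], [0, 0, 0, 0, 0, 0.02, 0.094], [0, 0, 0, 0, 0, 0.01, 0.094], [0, 0, 0, 0, 0, 0, 0.094]]]}}

```text
clock: 3.7
tool_pos: [0.4355, 0.08, 0.1071]
eef_rot: [0.954, 0.299, -0.003, -0.001]
contact_force: [-0.2, 0.7, -0.1]
width: 0.997
```

```bash
python3 - <<'E'
from h import *
st(.4375,.080,.068,34.8)
s=optics.snapshot("side"); cv2.imwrite("pics/s2.png",cv2.resize(s[130:270,230:390],None,fx=4.5,fy=4.2,interpolation=cv2.INTER_CUBIC))
E
```

```text
t 3.70 p [0.4355 0.08   0.1071] yaw 34.74 tilt(zx,zy) [-0.0056  0.0001] F [-0.22  0.75 -0.14] M [-0.04 -0.11  0.  ] w 93.7mm
tool delta [0.0018 0.0013 0.0391] rz -0.0011
```

View pics/s2.png

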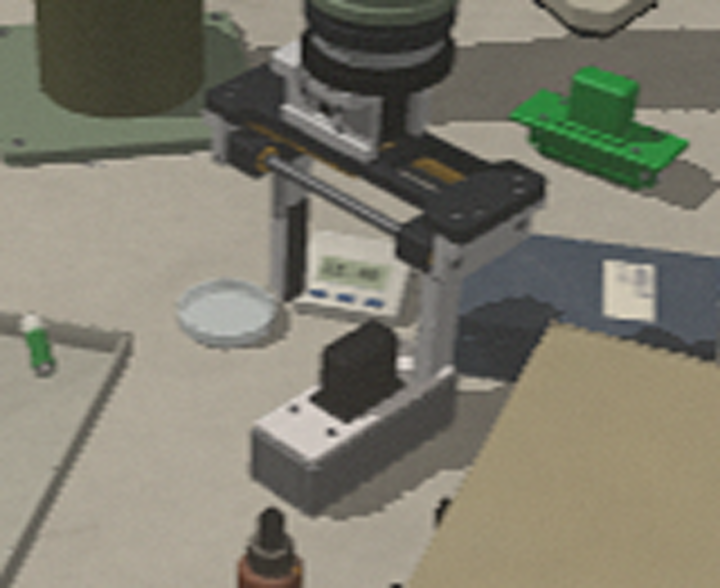

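>>> {"fn": "jog_arm", "kwargs": {"rows": [[[0, 0, 0, 0, 0, 0.015, 0.094], [0, 0, 0, 0, 0, 0.015, 0.094], [0, 0, 0, 0, 0, 0.009, 0.094], [0, 0, 0, 0, 0, 0, 0.094], [0, 0, 0, 0, 0, 0, 0.094], [0, 0, 0, 0, 0, 0, 0.094], [0, 0, 0, 0, 0, 0, 0.094]]]}}

```text
clock: 4.33
tool_pos: [0.4388, 0.08, 0.0716]
eef_rot: [0.954, 0.299, 0.001, 0.0]
contact_force: [-0.1, 0.0, 0.1]
width: 1.0
```

```bash
python3 - <<'E'
from h import *
st(.4375,.080,.068,34.8)
s=optics.snapshot("side"); cv2.imwrite("pics/s3.png",cv2.resize(s[170:260,270:360],None,fx=6.5,fy=6.5,interpolation=cv2.INTER_CUBIC))
E
```

```text
t 4.33 p [0.4388 0.08   0.0716] yaw 34.78 tilt(zx,zy) [ 0.0023 -0.0001] F [-0.12  0.02  0.12] M [-0.03 -0.1  -0.01] w 94.0mm
tool delta [-0.0011 -0.0008  0.0036] rz -0.0004
```

View pics/s3.png

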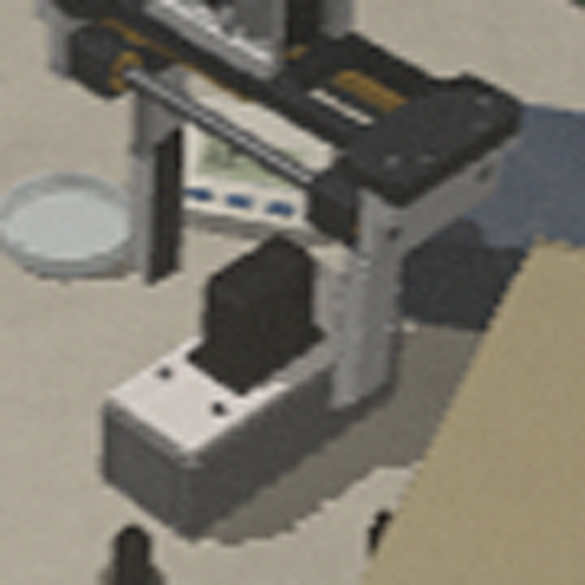

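>>> {"fn": "jog_arm", "kwargs": {"rows": [[[0, 0, 0, -0.001, 0, 0.003, 0.094], [0, 0, 0, 0, 0, 0, 0.03], [0, 0, 0, 0, 0, 0, 0.015], [0, 0, 0, 0, 0, 0, 0.015], [0, 0, 0, 0, 0, 0, 0.015], [0, 0, 0, 0, 0, 0, 0.015], [0, 0, 0, 0, 0, 0, 0.015], [0, 0, 0, 0, 0, 0, 0.015], [0, 0, 0, 0, 0, 0, 0.015]]], "force": 6}}

```text
clock: 5.13
tool_pos: [0.437, 0.0794, 0.0675]
eef_rot: [0.954, 0.299, -0.0, -0.0]
contact_force: [0.3, -0.7, 0.0]
width: 0.467
```

```bash
python3 - <<'E'
from h import *
st(.4375,.080,.068,34.8)
E
```

```text
t 5.13 p [0.437  0.0794 0.0675] yaw 34.78 tilt(zx,zy) [-0.  0.] F [ 0.31 -0.69  0.03] M [ 0.03 -0.16  0.02] w 43.9mm
tool delta [ 0.0008 -0.0002 -0.0005] rz -0.0003
```

>>> {"fn": "jog_arm", "kwargs": {"rows": [[[0, 0, 0, 0, 0, 0, 0.015], [0, 0, 0, 0, 0, 0, 0.015], [0, 0, 0, 0, 0, 0, 0.015], [0, 0, 0, 0, 0, 0, 0.015], [0, 0, 0, 0, 0, 0, 0.015], [0, 0, 0, 0, 0, 0, 0.015]]]}}

```text
clock: 5.63
tool_pos: [0.4371, 0.0795, 0.0675]
eef_rot: [0.954, 0.299, 0.0, 0.0]
contact_force: [0.6, 1.3, -0.5]
width: 0.254
```

```bash
python3 - <<'E'
from h import *
st(.4375,.080,.068,34.8)
E
```

```text
t 5.63 p [0.4371 0.0795 0.0675] yaw 34.78 tilt(zx,zy) [0.0004 0.0001] F [ 0.62  1.34 -0.51] M [ 0.13 -0.22 -0.03] w 23.9mm
tool delta [ 0.0006 -0.0002 -0.0005] rz -0.0004
```

Gripped at 23.9 mm with only a small side force; now grip firmly.

>>> {"fn": "jog_arm", "kwargs": {"rows": [[[0, 0, 0, 0, 0, 0, 0.0], [0, 0, 0, 0, 0, 0, 0.0], [0, 0, 0, 0, 0, 0, 0.0], [0, 0, 0, 0, 0, 0, 0.0], [0, 0, 0, 0, 0, 0, 0.0]]], "force": 55}}

```text
clock: 6.05
tool_pos: [0.4371, 0.0795, 0.0675]
eef_rot: [0.954, 0.299, 0.0, -0.0]
contact_force: [0.6, 1.3, -0.8]
width: 0.251
```

```bash
python3 - <<'E'
from h import *
st(.4375,.080,.068,34.8)
s=optics.snapshot("side"); cv2.imwrite("pics/s4.png",cv2.resize(s[170:260,270:360],None,fx=6.5,fy=6.5,interpolation=cv2.INTER_CUBIC))
E
```

```text
t 6.05 p [0.4371 0.0795 0.0675] yaw 34.77 tilt(zx,zy) [0.0003 0.0001] F [ 0.56  1.31 -0.76] M [ 0.07 -0.32 -0.01] w 23.6mm
tool delta [ 0.0007 -0.0002 -0.0005] rz -0.0004
```

View pics/s4.png

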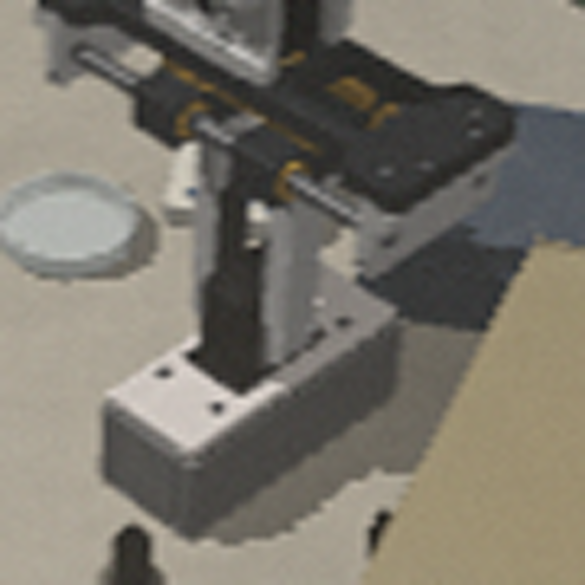

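>>> {"fn": "jog_arm", "kwargs": {"rows": [[[0, 0, 0, 0, 0, -0.005, 0.0], [0, 0, 0, 0, 0, -0.01, 0.0], [0, 0, 0, 0, 0, -0.015, 0.0], [0, 0, 0, 0, 0, -0.02, 0.0], [0, 0, 0, 0, 0, -0.02, 0.0], [0, 0, 0, 0, 0, -0.02, 0.0], [0, 0, 0, 0, 0, -0.02, 0.0], [0, 0, 0, 0, 0, -0.02, 0.0], [0, 0, 0, 0, 0, 0, 0.0], [0, 0, 0, 0, 0, 0, 0.0], [0, 0, 0, 0, 0, 0, 0.0], [0, 0, 0, 0, 0, 0, 0.0]]]}}

```text
clock: 7.1
tool_pos: [0.4355, 0.0794, 0.1957]
eef_rot: [0.954, 0.299, -0.002, -0.001]
contact_force: [1.1, -0.3, -2.8]
width: 0.252
```

```bash
python3 - <<'E'
from h import *
st()
s=optics.snapshot("side"); cv2.imwrite("pics/s5.png",cv2.resize(s[140:260,250:380],None,fx=5,fy=5,interpolation=cv2.INTER_CUBIC))
E
```

```text
t 7.10 p [0.4355 0.0794 0.1957] yaw 34.78 tilt(zx,zy) [-0.0036  0.    ] F [ 1.08 -0.34 -2.79] M [ 0.01 -0.13 -0.02] w 23.7mm
```

View pics/s5.png

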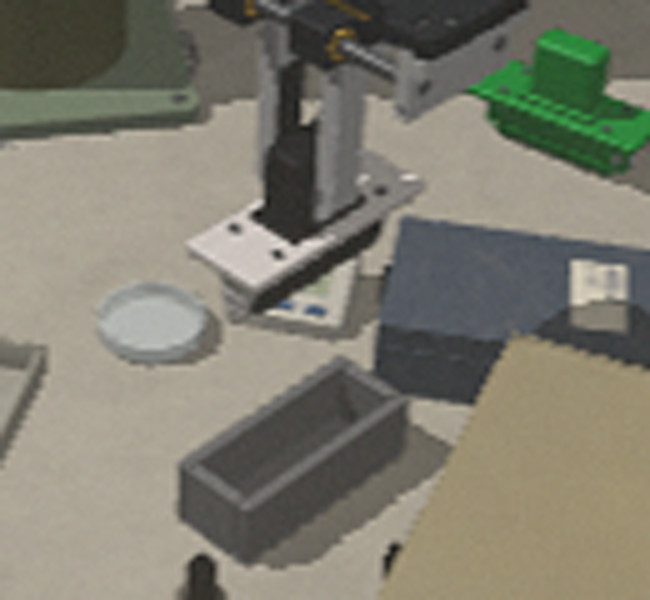

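>>> {"fn": "jog_arm", "kwargs": {"rows": [[[0, 0, 0, -0.0199, 0.0206, 0, 0.0], [0, 0, 0, -0.0199, 0.0206, 0, 0.0], [0, 0, 0, -0.0199, 0.0206, 0, 0.0], [0, 0, 0, -0.0199, 0.0206, 0, 0.0], [0, 0, 0, -0.0199, 0.0206, 0, 0.0], [0, 0, 0, -0.0199, 0.0206, 0, 0.0], [0, 0, 0, -0.0199, 0.0206, 0, 0.0], [0, 0, 0, -0.0199, 0.0206, 0, 0.0], [0, 0, 0, -0.0199, 0.0206, 0, 0.0], [0, 0, 0, -0.0199, 0.0206, 0, 0.0], [0, 0, 0.111, 0, 0, 0, 0.0], [0, 0, 0.111, 0, 0, 0, 0.0]]]}}

```text
clock: 8.15
tool_pos: [0.39, -0.2045, 0.1961]
eef_rot: [0.982, 0.187, -0.001, -0.001]
contact_force: [-0.4, 0.0, -2.2]
width: 0.251
```

>>> {"fn": "jog_arm", "kwargs": {"rows": [[[0, 0, 0.111, 0, 0, 0, 0.0], [0, 0, 0.111, 0, 0, 0, 0.0], [0, 0, 0.111, 0, 0, 0, 0.0], [0, 0, 0.111, 0, 0, 0, 0.0], [0, 0, 0.111, 0, 0, 0, 0.0], [0, 0, 0.111, 0, 0, 0, 0.0], [0, 0, 0.111, 0, 0, 0, 0.0], [0, 0, 0.111, 0, 0, 0, 0.0], [0, 0, 0, 0, 0, 0, 0.0], [0, 0, 0, 0, 0, 0, 0.0]]]}}

```text
clock: 8.98
tool_pos: [0.3904, -0.2029, 0.1964]
eef_rot: [0.969, -0.247, -0.001, -0.0]
contact_force: [0.1, -0.7, -2.1]
width: 0.253
```

```bash
python3 - <<'E'
from h import *
st(.3894,-.2031,.15,-28.8)
s=optics.snapshot("side"); cv2.imwrite("pics/s6.png",cv2.resize(s[140:300,130:290],None,fx=3.7,fy=3.7,interpolation=cv2.INTER_CUBIC))
cv2.imwrite("pics/t6.png",cv2.resize(optics.snapshot("top")[140:260,310:450],None,fx=5,fy=5,interpolation=cv2.INTER_CUBIC))
st()
E
```

```text
t 8.98 p [ 0.3904 -0.2029  0.1964] yaw -28.66 tilt(zx,zy) [-0.0018  0.0014] F [ 0.14 -0.71 -2.09] M [-0.   -0.04 -0.02] w 23.8mm
tool delta [-0.0007  0.0007  0.0464] rz 0.0025
t 9.08 p [ 0.3907 -0.203   0.1968] yaw -28.70 tilt(zx,zy) [-0.0011  0.0009] F [ 0.19 -0.07 -2.15] M [-0.06 -0.05 -0.06] w 23.2mm
```

View pics/s6.png

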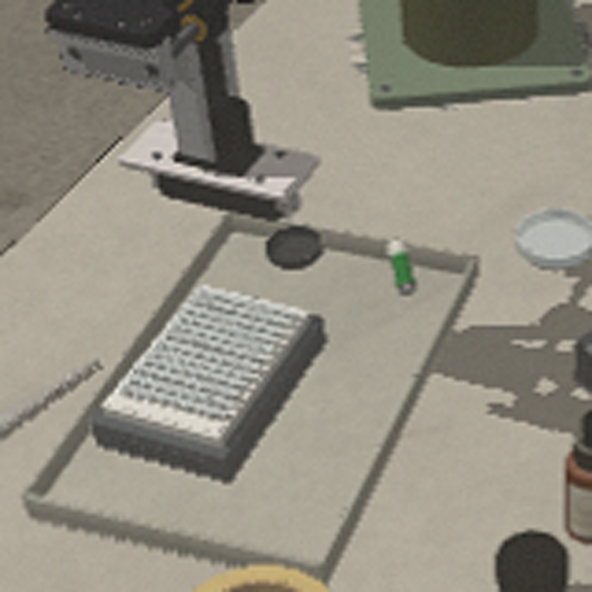

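View pics/t6.png

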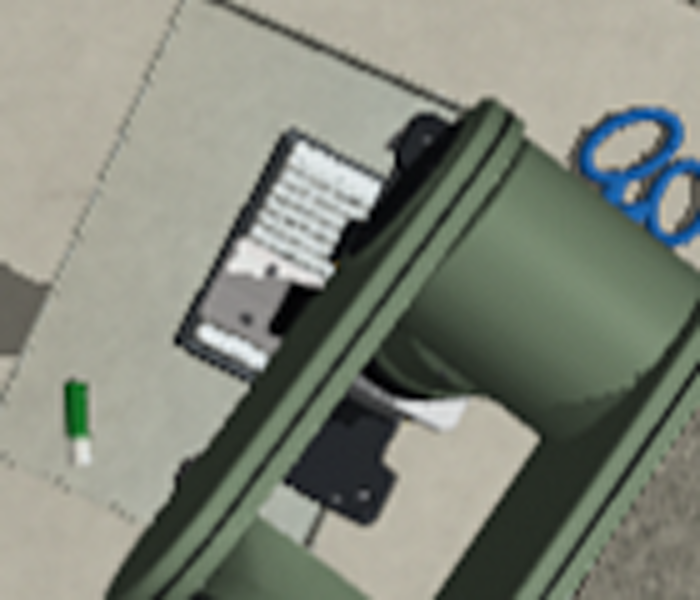

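```bash
python3 - <<'E'
from h import *
P=(.4288,-.2248,np.radians(-28.8))
for n,off,sz in(("top",(330,155),(90,80)),("side",(140,205),(90,75))):
    im=cv2.imread(f"pics/{n}0.png"); x,y=off; f=8
    c=cv2.resize(im[y:y+sz[1],x:x+sz[0]],None,fx=f,fy=f,interpolation=cv2.INTER_CUBIC)
    for L,W,z,col in((.142,.1,.032,(0,0,255)),(.128,.086,.038,(255,0,0)),(.1068,.072,.046,(0,200,0))):
        q=(proj(n,rect(P,L,W,z))-off+.5)*f-.5
        cv2.polylines(c,[q.astype(int)],True,col,1)
    cv2.imwrite(f"pics/ov_{n}.png",c)
E
```

```text
(no output)
```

View pics/ov_top.png

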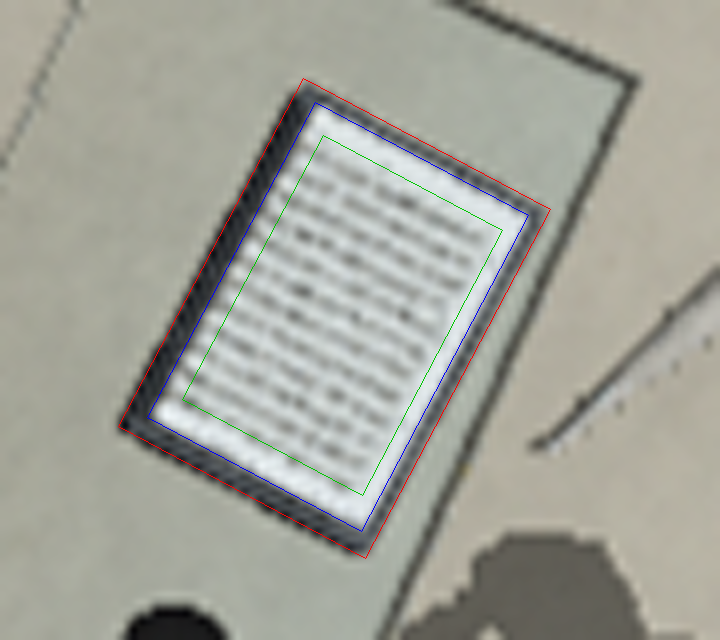

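View pics/ov_side.png

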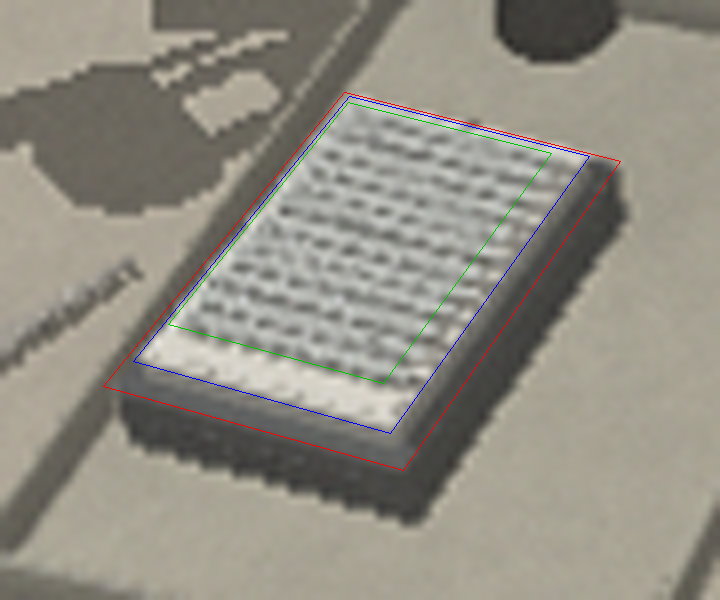

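```bash
python3 - <<'E'
from h import *
for n,off,sz in(("top",(340,160),(66,66)),("side",(153,210),(66,66))):
    im=cv2.imread(f"pics/{n}0.png"); x,y=off; f=9
    c=im[y:y+sz[1],x:x+sz[0]].astype(float); c=np.clip((c-110)*255/(255-110),0,255).astype(np.uint8)
    c=cv2.resize(c,None,fx=f,fy=f,interpolation=cv2.INTER_LANCZOS4)
    cv2.imwrite(f"pics/en_{n}.png",c)
E
```

```text
(no output)
```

View pics/en_top.png

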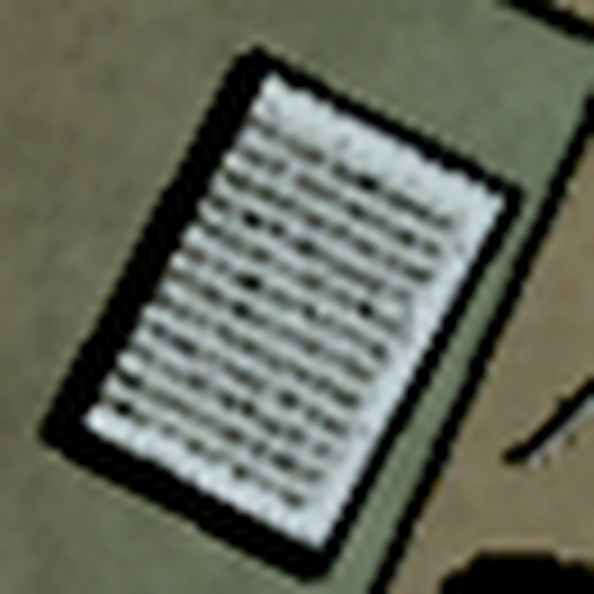

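View pics/en_side.png

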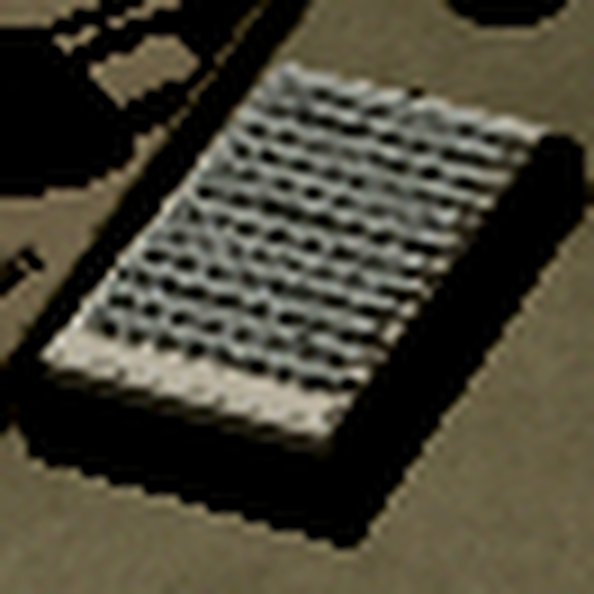

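>>> {"fn": "jog_arm", "kwargs": {"rows": [[[0, 0, 0.002, -0.0005, 0.0005, 0.02, 0.0], [0, 0, 0, 0, 0, 0.02, 0.0], [0, 0, 0, 0, 0, 0.015, 0.0], [0, 0, 0, 0, 0, 0.01, 0.0], [0, 0, 0, 0, 0, 0.005, 0.0], [0, 0, 0, 0, 0, 0, 0.0], [0, 0, 0, 0, 0, 0, 0.0], [0, 0, 0, 0, 0, 0, 0.0], [0, 0, 0, 0, 0, 0, 0.0]]]}}

```text
clock: 9.83
tool_pos: [0.3911, -0.2041, 0.1285]
eef_rot: [0.968, -0.25, 0.001, 0.0]
contact_force: [-0.4, -0.2, -2.2]
width: 0.254
```

```bash
python3 - <<'E'
from h import *
st(.3894,-.2031,.12,-28.8)
s=optics.snapshot("side"); cv2.imwrite("pics/s7.png",cv2.resize(s[180:280,140:240],None,fx=6,fy=6,interpolation=cv2.INTER_CUBIC))
E
```

```text
t 9.83 p [ 0.3911 -0.2041  0.1285] yaw -28.92 tilt(zx,zy) [ 0.0018 -0.0014] F [-0.42 -0.16 -2.23] M [-0.03 -0.04 -0.05] w 23.9mm
tool delta [-0.002  -0.0001  0.0085] rz -0.0022
```

View pics/s7.png

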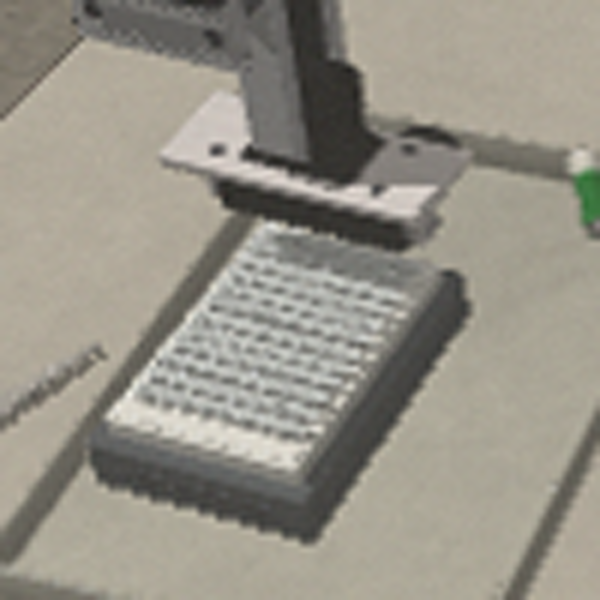

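```bash
python3 - <<'E'
from h import *
a=np.radians(-28.9)
q=crop([(220,93),(160,155),(435,212),(470,155)],6,(140,180))
p=proj("side",rect((.3911,-.2041,a),.046,.118,.108)); print(np.round(p,1)); print(np.round(q,1))
# unproject measured flange
P=unproj("side",q,.108); print(np.round(P,4),P.mean(0)-[.3911,-.2041,.108]); d=P-[.3911,-.2041,.108]
R=np.array([[np.cos(a),np.sin(a)],[-np.sin(a),np.cos(a)]]); print("block-frame offset",d[:,:2].mean(0)@R.T)
ps=crop([(140,355),(345,100),(590,160),(400,430)],8,(140,205))
q7=crop([(252,225),(440,270),(300,475),(105,420)],6,(140,180))
for z in(.038,.044):
  for k in(ps,q7):
    P=unproj("side",k,z).mean(0); print(z,P,"blockframe rel TCP",R@(P[:2]-[.3911,-.2041]))
  pt=crop([(278,92),(465,190),(315,468),(135,362)],7,(330,155)); P=unproj("top",pt,z).mean(0); print("top",R@(P[:2]-[.3911,-.2041]))
E
```

```text
[[208.  215.2]
 [164.3 204.4]
 [174.1 193.5]
 [216.8 203.6]]
[[176.2 195.1]
 [166.2 205.4]
 [212.1 214.9]
 [217.9 205.4]]
[[ 0.3499 -0.2392  0.108 ]
 [ 0.3875 -0.262   0.108 ]
 [ 0.4402 -0.1542  0.108 ]
 [ 0.4068 -0.1389  0.108 ]] [ 5.00525946e-03  5.51985342e-03 -1.38777878e-17]
block-frame offset [0.00171428 0.00725139]
0.038 [ 0.4286736  -0.22405121  0.038     ] blockframe rel TCP [0.04253642 0.00069208]
0.038 [ 0.4294701  -0.22494725  0.038     ] blockframe rel TCP [0.04366677 0.00029256]
top [ 0.04325794 -0.00094224]
0.044 [ 0.43522328 -0.22318808  0.044     ] blockframe rel TCP [0.0478533  0.00461307]
0.044 [ 0.4360131  -0.22407661  0.044     ] blockframe rel TCP [0.04897417 0.0042169 ]
top [ 4.23303343e-02 -4.69123605e-05]
```

>>> {"fn": "jog_arm", "kwargs": {"rows": [[[0, 0, 0, 0, 0.002, 0.002, 0.0], [0, 0, 0, 0, 0, 0.002, 0.0], [0, 0, 0, 0, 0, 0.002, 0.0], [0, 0, 0, 0, 0, 0, 0.0]]]}}

```text
clock: 10.22
tool_pos: [0.389, -0.205, 0.1209]
eef_rot: [0.968, -0.25, -0.0, -0.0]
contact_force: [0.6, -0.5, -2.7]
width: 0.254
```

>>> {"fn": "jog_arm", "kwargs": {"rows": [[[0, 0, 0, 0, 0, 0.001, 0.0], [0, 0, 0, 0, 0, 0.001, 0.0], [0, 0, 0, 0, 0, 0.001, 0.0], [0, 0, 0, 0, 0, 0, 0.0]]]}}

```text
clock: 10.55
tool_pos: [0.3893, -0.2051, 0.1182]
eef_rot: [0.968, -0.25, -0.0, -0.0]
contact_force: [-0.4, -0.3, -2.8]
width: 0.25
```

>>> {"fn": "jog_arm", "kwargs": {"rows": [[[0, 0, 0, 0, 0, 0.001, 0.0], [0, 0, 0, 0, 0, 0.001, 0.0], [0, 0, 0, 0, 0, 0, 0.0]]]}}

```text
clock: 10.8
tool_pos: [0.3892, -0.2051, 0.1162]
eef_rot: [0.968, -0.25, -0.0, -0.0]
contact_force: [0.6, 0.3, -3.4]
width: 0.25
```

>>> {"fn": "jog_arm", "kwargs": {"rows": [[[0, 0, 0, 0, 0, 0.001, 0.0], [0, 0, 0, 0, 0, 0.001, 0.0], [0, 0, 0, 0, 0, 0, 0.0]]]}}

```text
clock: 11.05
tool_pos: [0.3892, -0.2051, 0.1142]
eef_rot: [0.968, -0.25, -0.0, -0.0]
contact_force: [-0.4, -0.3, -2.7]
width: 0.252
```

>>> {"fn": "jog_arm", "kwargs": {"rows": [[[0, 0, 0, 0, 0, 0.001, 0.0], [0, 0, 0, 0, 0, 0.001, 0.0], [0, 0, 0, 0, 0, 0, 0.0]]]}}

```text
clock: 11.3
tool_pos: [0.3892, -0.2051, 0.1122]
eef_rot: [0.968, -0.25, -0.0, -0.0]
contact_force: [0.8, -0.2, -2.6]
width: 0.249
```

>>> {"fn": "jog_arm", "kwargs": {"rows": [[[0, 0, 0, 0, 0, 0.001, 0.0], [0, 0, 0, 0, 0, 0.001, 0.0], [0, 0, 0, 0, 0, 0, 0.0]]]}}

```text
clock: 11.55
tool_pos: [0.3892, -0.2051, 0.1102]
eef_rot: [0.968, -0.25, -0.0, -0.0]
contact_force: [-0.1, 1.1, -3.0]
width: 0.253
```

>>> {"fn": "jog_arm", "kwargs": {"rows": [[[0, 0, 0, 0, 0, 0.001, 0.0], [0, 0, 0, 0, 0, 0.001, 0.0], [0, 0, 0, 0, 0, 0, 0.0]]]}}

```text
clock: 11.8
tool_pos: [0.3901, -0.2057, 0.1091]
eef_rot: [0.968, -0.25, 0.001, 0.0]
contact_force: [0.8, 0.8, 1.2]
width: 0.251
```

>>> {"fn": "jog_arm", "kwargs": {"rows": [[[0, 0, 0, 0, 0, 0.001, 0.0], [0, 0, 0, 0, 0, 0, 0.0]]]}}

```text
clock: 11.97
tool_pos: [0.3908, -0.2061, 0.1086]
eef_rot: [0.968, -0.25, 0.002, 0.001]
contact_force: [2.1, -0.4, 4.7]
width: 0.251
```

>>> {"fn": "jog_arm", "kwargs": {"rows": [[[0, 0, 0, 0, 0, 0.001, 0.0], [0, 0, 0, 0, 0, 0, 0.0]]]}}

```text
clock: 12.13
tool_pos: [0.3913, -0.2064, 0.108]
eef_rot: [0.968, -0.25, 0.002, 0.001]
contact_force: [2.1, -0.3, 5.7]
width: 0.249
```

>>> {"fn": "jog_arm", "kwargs": {"rows": [[[0, 0, 0, 0, 0, 0.001, 0.0], [0, 0, 0, 0, 0, 0, 0.0]]]}}

```text
clock: 12.3
tool_pos: [0.3914, -0.2065, 0.1075]
eef_rot: [0.968, -0.25, 0.002, 0.001]
contact_force: [0.9, 1.5, 8.1]
width: 0.252
```

>>> {"fn": "jog_arm", "kwargs": {"rows": [[[0, 0, 0, 0, 0, 0.001, 0.0], [0, 0, 0, 0, 0, 0, 0.0]]]}}

```text
clock: 12.47
tool_pos: [0.3915, -0.2065, 0.1068]
eef_rot: [0.968, -0.25, 0.003, 0.001]
contact_force: [1.3, 0.6, 9.7]
width: 0.251
```

>>> {"fn": "jog_arm", "kwargs": {"rows": [[[0, 0, 0, 0, 0, 0.0005, 0.0], [0, 0, 0, 0, 0, 0, 0.0]]]}}

```text
clock: 12.63
tool_pos: [0.3916, -0.2066, 0.1064]
eef_rot: [0.968, -0.25, 0.003, 0.001]
contact_force: [-0.6, 1.1, 11.0]
width: 0.251
```

>>> {"fn": "jog_arm", "kwargs": {"rows": [[[0, 0, 0, 0, 0, 0.0005, 0.0], [0, 0, 0, 0, 0, 0, 0.0], [0, 0, 0, 0, 0, 0, 0.0]]]}}

```text
clock: 12.88
tool_pos: [0.3916, -0.2066, 0.1061]
eef_rot: [0.968, -0.25, 0.003, 0.001]
contact_force: [-0.1, 1.6, 12.4]
width: 0.248
```

```bash
python3 - <<'E'
from h import *
st(.3894,-.2031,.12,-28.8)
s=optics.snapshot("side"); cv2.imwrite("pics/s8.png",cv2.resize(s[180:280,140:240],None,fx=6,fy=6,interpolation=cv2.INTER_CUBIC))
E
```

```text
t 12.88 p [ 0.3916 -0.2066  0.1061] yaw -28.94 tilt(zx,zy) [ 0.0048 -0.0029] F [-0.12  1.63 12.43] M [ 0.36 -0.06  0.04] w 23.3mm
tool delta [-0.0036 -0.002  -0.0139] rz -0.0024
```

View pics/s8.png

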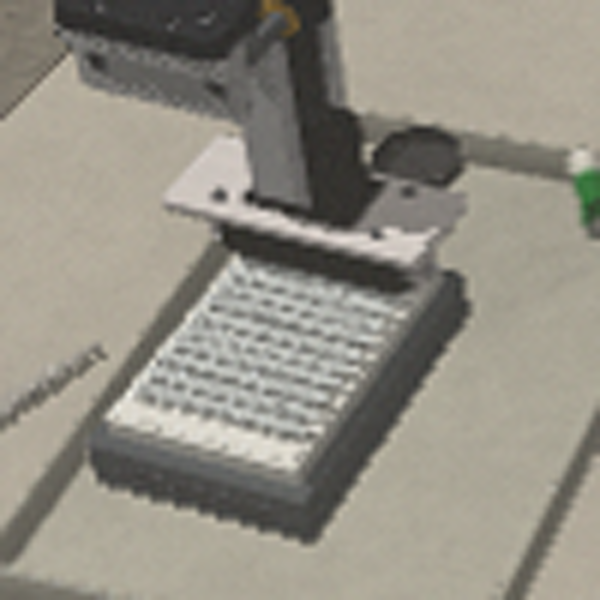

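>>> {"fn": "jog_arm", "kwargs": {"rows": [[[0, 0, 0, -0.003, 0, 0, 0.0], [0, 0, 0, -0.003, 0, 0, 0.0], [0, 0, 0, -0.003, 0, 0, 0.0], [0, 0, 0, 0, 0, 0, 0.0]]]}}

```text
clock: 13.27
tool_pos: [0.3836, -0.2022, 0.1059]
eef_rot: [0.968, -0.25, 0.003, 0.001]
contact_force: [0.4, 1.8, 10.9]
width: 0.249
```

```bash
cat >> h.py <<'E'
def bf():
    s,R=st(); p=s["tool_pos"][:2]-[.4288,-.2248]; a=np.radians(-28.8)
    print("block x,y mm", np.round(1000*np.array([p@[np.cos(a),np.sin(a)],p@[-np.sin(a),np.cos(a)]]),1),"N %.1f"%(s["contact_force"][2]+2.7))
E
python3 -c "
from h import *
bf()"
```

```text
t 13.27 p [ 0.3836 -0.2022  0.1059] yaw -28.94 tilt(zx,zy) [ 0.0048 -0.003 ] F [ 0.42  1.78 10.93] M [ 0.33 -0.15 -0.  ] w 23.4mm
block x,y mm [-50.6  -2. ] N 13.6
```

>>> {"fn": "jog_arm", "kwargs": {"rows": [[[0, 0, 0, 0, 0, 0.0006, 0.0], [0, 0, 0, 0, 0, 0, 0.0], [0, 0, 0, 0.002, 0, 0, 0.0], [0, 0, 0, 0.002, 0, 0, 0.0], [0, 0, 0, 0.002, 0, 0, 0.0], [0, 0, 0, 0.002, 0, 0, 0.0], [0, 0, 0, 0, 0, 0, 0.0]]]}}

```text
clock: 13.85
tool_pos: [0.3913, -0.2065, 0.106]
eef_rot: [0.968, -0.25, 0.003, 0.001]
contact_force: [0.3, 2.0, 14.0]
width: 0.254
```

```bash
python3 -c "
from h import *
bf()"
```

```text
t 13.85 p [ 0.3913 -0.2065  0.106 ] yaw -28.94 tilt(zx,zy) [ 0.0055 -0.0034] F [ 0.26  1.97 14.  ] M [ 0.43 -0.12  0.07] w 23.9mm
block x,y mm [-41.7  -2. ] N 16.7
```

>>> {"fn": "jog_arm", "kwargs": {"rows": [[[0, 0, 0, 0.0015, 0, 0, 0.0], [0, 0, 0, 0.0015, 0, 0, 0.0], [0, 0, 0, 0.0015, 0, 0, 0.0], [0, 0, 0, 0.0015, 0, 0, 0.0]]]}}

```text
clock: 14.18
tool_pos: [0.3963, -0.2092, 0.106]
eef_rot: [0.968, -0.25, 0.003, 0.001]
contact_force: [-0.2, 1.8, 15.3]
width: 0.254
```

>>> {"fn": "jog_arm", "kwargs": {"rows": [[[0, 0, 0, 0.0015, 0, 0, 0.0], [0, 0, 0, 0.0015, 0, 0, 0.0], [0, 0, 0, 0.0015, 0, 0, 0.0], [0, 0, 0, 0.0015, 0, 0, 0.0]]]}}

```text
clock: 14.52
tool_pos: [0.4009, -0.2118, 0.106]
eef_rot: [0.968, -0.25, 0.002, 0.001]
contact_force: [-1.2, 3.3, 15.8]
width: 0.252
```

```bash
python3 -c "
from h import *
bf()"
```

```text
t 14.52 p [ 0.4009 -0.2118  0.106 ] yaw -28.92 tilt(zx,zy) [ 0.0035 -0.0024] F [-1.16  3.32 15.78] M [ 0.64  0.25 -0.  ] w 23.7mm
block x,y mm [-30.8  -2. ] N 18.5
```

>>> {"fn": "jog_arm", "kwargs": {"rows": [[[0, 0, 0, 0.0015, 0, -0.0004, 0.0], [0, 0, 0, 0.0015, 0, 0, 0.0], [0, 0, 0, 0.0015, 0, 0, 0.0], [0, 0, 0, 0.0015, 0, 0, 0.0], [0, 0, 0, 0.0015, 0, 0, 0.0]]]}}

```text
clock: 14.93
tool_pos: [0.4065, -0.2149, 0.1061]
eef_rot: [0.968, -0.25, 0.001, 0.0]
contact_force: [-3.3, 2.8, 17.4]
width: 0.253
```

>>> {"fn": "jog_arm", "kwargs": {"rows": [[[0, 0, 0, 0.0015, 0, 0, 0.0], [0, 0, 0, 0.0015, 0, 0, 0.0], [0, 0, 0, 0.0015, 0, 0, 0.0], [0, 0, 0, 0.0015, 0, 0, 0.0], [0, 0, 0, 0.0015, 0, 0, 0.0]]]}}

```text
clock: 15.35
tool_pos: [0.4127, -0.2183, 0.106]
eef_rot: [0.968, -0.25, 0.0, 0.0]
contact_force: [-5.5, 3.6, 19.4]
width: 0.246
```

```bash
python3 -c "
from h import *
bf()"
```

```text
t 15.35 p [ 0.4127 -0.2183  0.106 ] yaw -28.91 tilt(zx,zy) [ 0.0002 -0.0006] F [-5.53  3.59 19.4 ] M [0.88 1.14 0.01] w 23.1mm
block x,y mm [-17.3  -2.1] N 22.1
```

>>> {"fn": "jog_arm", "kwargs": {"rows": [[[0, 0, 0, 0, 0, -0.001, 0.0], [0, 0, 0, 0, 0, 0, 0.0]]]}}

```text
clock: 15.52
tool_pos: [0.4126, -0.2182, 0.1061]
eef_rot: [0.968, -0.25, 0.0, 0.0]
contact_force: [-2.4, 1.5, 12.4]
width: 0.252
```

>>> {"fn": "jog_arm", "kwargs": {"rows": [[[0, 0, 0, 0.0015, 0, 0, 0.0], [0, 0, 0, 0.0015, 0, 0, 0.0], [0, 0, 0, 0, 0, 0, 0.0]]]}}

```text
clock: 15.77
tool_pos: [0.4154, -0.2198, 0.1062]
eef_rot: [0.968, -0.25, 0.0, 0.0]
contact_force: [-1.9, 2.2, 11.8]
width: 0.251
```

```bash
python3 -c "
from h import *
bf()"
```

```text
t 15.77 p [ 0.4154 -0.2198  0.1062] yaw -28.92 tilt(zx,zy) [ 0.0008 -0.0008] F [-1.9   2.24 11.8 ] M [0.48 0.41 0.09] w 23.6mm
block x,y mm [-14.2  -2.1] N 14.5
```

>>> {"fn": "jog_arm", "kwargs": {"rows": [[[0, 0, 0, 0.0015, 0, 0.0002, 0.0], [0, 0, 0, 0.0015, 0, 0, 0.0], [0, 0, 0, 0.0015, 0, 0, 0.0], [0, 0, 0, 0.0015, 0, 0, 0.0]]]}}

```text
clock: 16.1
tool_pos: [0.4212, -0.223, 0.1062]
eef_rot: [0.968, -0.25, 0.001, 0.0]
contact_force: [-2.9, 2.6, 13.4]
width: 0.253
```

>>> {"fn": "jog_arm", "kwargs": {"rows": [[[0, 0, 0, 0.0015, 0, 0, 0.0], [0, 0, 0, 0.0015, 0, 0, 0.0], [0, 0, 0, 0.0015, 0, 0, 0.0], [0, 0, 0, 0.0015, 0, 0, 0.0]]]}}

```text
clock: 16.43
tool_pos: [0.4265, -0.2259, 0.1062]
eef_rot: [0.968, -0.25, 0.001, 0.001]
contact_force: [-1.0, 0.9, 10.2]
width: 0.253
```

```bash
python3 -c "
from h import *
bf()"
```

```text
t 16.43 p [ 0.4265 -0.2259  0.1062] yaw -28.93 tilt(zx,zy) [ 0.0025 -0.0018] F [-1.    0.88 10.18] M [0.3  0.06 0.07] w 23.8mm
block x,y mm [-1.4 -2.1] N 12.9
```

>>> {"fn": "jog_arm", "kwargs": {"rows": [[[0, 0, 0, 0.0005, 0, 0.0005, 0.0], [0, 0, 0, 0.0015, 0, 0, 0.0], [0, 0, 0, 0.0015, 0, 0, 0.0], [0, 0, 0, 0.0015, 0, 0, 0.0]]]}}

```text
clock: 16.77
tool_pos: [0.4305, -0.2281, 0.1061]
eef_rot: [0.968, -0.25, 0.001, 0.0]
contact_force: [-3.4, 2.5, 14.6]
width: 0.249
```

>>> {"fn": "jog_arm", "kwargs": {"rows": [[[0, 0, 0, 0.0015, 0, 0, 0.0], [0, 0, 0, 0.0015, 0, 0, 0.0], [0, 0, 0, 0.0015, 0, 0, 0.0], [0, 0, 0, 0.0015, 0, 0, 0.0]]]}}

```text
clock: 17.1
tool_pos: [0.4356, -0.231, 0.1061]
eef_rot: [0.968, -0.25, 0.001, 0.0]
contact_force: [-5.3, 2.6, 16.8]
width: 0.254
```

```bash
python3 -c "
from h import *
bf()"
```

```text
t 17.10 p [ 0.4356 -0.231   0.1061] yaw -28.91 tilt(zx,zy) [ 0.0009 -0.001 ] F [-5.32  2.56 16.79] M [0.84 0.99 0.02] w 23.9mm
block x,y mm [ 9.  -2.1] N 19.5
```

>>> {"fn": "jog_arm", "kwargs": {"rows": [[[0, 0, 0, 0.0005, 0, -0.0005, 0.0], [0, 0, 0, 0.0015, 0, 0, 0.0], [0, 0, 0, 0.0015, 0, 0, 0.0], [0, 0, 0, 0.0015, 0, 0, 0.0]]]}}

```text
clock: 17.43
tool_pos: [0.4396, -0.2332, 0.1062]
eef_rot: [0.968, -0.25, 0.0, 0.0]
contact_force: [-2.6, 1.7, 12.8]
width: 0.251
```

>>> {"fn": "jog_arm", "kwargs": {"rows": [[[0, 0, 0, 0.0015, 0, 0, 0.0], [0, 0, 0, 0.0015, 0, 0, 0.0], [0, 0, 0, 0.0015, 0, 0, 0.0], [0, 0, 0, 0.0015, 0, 0, 0.0]]]}}

```text
clock: 17.77
tool_pos: [0.4444, -0.2358, 0.1061]
eef_rot: [0.968, -0.25, -0.001, 0.0]
contact_force: [-5.3, 2.8, 15.6]
width: 0.248
```

```bash
python3 -c "
from h import *
bf()"
```

```text
t 17.77 p [ 0.4444 -0.2358  0.1061] yaw -28.91 tilt(zx,zy) [-0.001   0.0001] F [-5.27  2.77 15.55] M [0.77 1.04 0.03] w 23.3mm
block x,y mm [19.  -2.1] N 18.3
```

>>> {"fn": "jog_arm", "kwargs": {"rows": [[[0, 0, 0, 0.0005, 0, -0.0004, 0.0], [0, 0, 0, 0.0015, 0, 0, 0.0], [0, 0, 0, 0.0015, 0, 0, 0.0], [0, 0, 0, 0.0015, 0, 0, 0.0]]]}}

```text
clock: 18.1
tool_pos: [0.4494, -0.2386, 0.1062]
eef_rot: [0.968, -0.25, 0.001, 0.0]
contact_force: [-1.4, 1.0, 9.2]
width: 0.251
```

>>> {"fn": "jog_arm", "kwargs": {"rows": [[[0, 0, 0, 0.0015, 0, 0, 0.0], [0, 0, 0, 0.0015, 0, 0, 0.0], [0, 0, 0, 0.0015, 0, 0, 0.0], [0, 0, 0, 0.0015, 0, 0, 0.0]]]}}

```text
clock: 18.43
tool_pos: [0.454, -0.2411, 0.1061]
eef_rot: [0.968, -0.25, -0.001, 0.0]
contact_force: [-2.7, 2.2, 12.5]
width: 0.253
```

```bash
python3 -c "
from h import *
bf()"
```

```text
t 18.43 p [ 0.454  -0.2411  0.1061] yaw -28.91 tilt(zx,zy) [-0.001   0.0001] F [-2.71  2.2  12.46] M [0.52 0.75 0.05] w 23.8mm
block x,y mm [29.9 -2.2] N 15.2
```

>>> {"fn": "jog_arm", "kwargs": {"rows": [[[0, 0, 0, 0.0015, 0, 0, 0.0], [0, 0, 0, 0.0015, 0, 0, 0.0], [0, 0, 0, 0.0015, 0, 0, 0.0]]]}}

```text
clock: 18.68
tool_pos: [0.459, -0.2439, 0.1061]
eef_rot: [0.968, -0.25, 0.001, 0.0]
contact_force: [-0.8, 0.2, 7.3]
width: 0.254
```

>>> {"fn": "jog_arm", "kwargs": {"rows": [[[0, 0, 0, 0.0015, 0, 0, 0.0], [0, 0, 0, 0.0015, 0, 0, 0.0], [0, 0, 0, 0.0015, 0, 0, 0.0]]]}}

```text
clock: 18.93
tool_pos: [0.462, -0.2455, 0.1061]
eef_rot: [0.968, -0.25, -0.0, 0.0]
contact_force: [-3.2, 3.1, 12.2]
width: 0.251
```

```bash
python3 -c "
from h import *
bf()"
```

```text
t 18.93 p [ 0.462  -0.2455  0.1061] yaw -28.91 tilt(zx,zy) [-0.0007 -0.0001] F [-3.16  3.1  12.17] M [ 0.55  0.68 -0.02] w 23.5mm
block x,y mm [39.  -2.2] N 14.9
```

>>> {"fn": "jog_arm", "kwargs": {"rows": [[[0, 0, 0, 0.0015, 0, 0, 0.0], [0, 0, 0, 0.0015, 0, 0, 0.0], [0, 0, 0, 0.0015, 0, 0, 0.0]]]}}

```text
clock: 19.18
tool_pos: [0.4669, -0.2483, 0.1061]
eef_rot: [0.968, -0.25, 0.001, 0.0]
contact_force: [-0.5, 0.1, 7.5]
width: 0.252
```

>>> {"fn": "jog_arm", "kwargs": {"rows": [[[0, 0, 0, 0.0015, 0, 0, 0.0], [0, 0, 0, 0.0015, 0, 0, 0.0], [0, 0, 0, 0.0015, 0, 0, 0.0], [0, 0, 0, 0, 0, 0, 0.0]]]}}

```text
clock: 19.52
tool_pos: [0.4714, -0.2508, 0.1061]
eef_rot: [0.968, -0.25, 0.002, 0.001]
contact_force: [-0.3, 0.7, 6.0]
width: 0.257
```

```bash
python3 -c "
from h import *
bf()
s=optics.snapshot('side'); cv2.imwrite('pics/s9.png',cv2.resize(s[180:280,140:240],None,fx=6,fy=6,interpolation=cv2.INTER_CUBIC))
"
```

```text
t 19.52 p [ 0.4714 -0.2508  0.1061] yaw -28.93 tilt(zx,zy) [ 0.0031 -0.0021] F [-0.26  0.66  6.03] M [ 0.12 -0.14  0.01] w 24.2mm
block x,y mm [49.8 -2.2] N 8.7
```

View pics/s9.png

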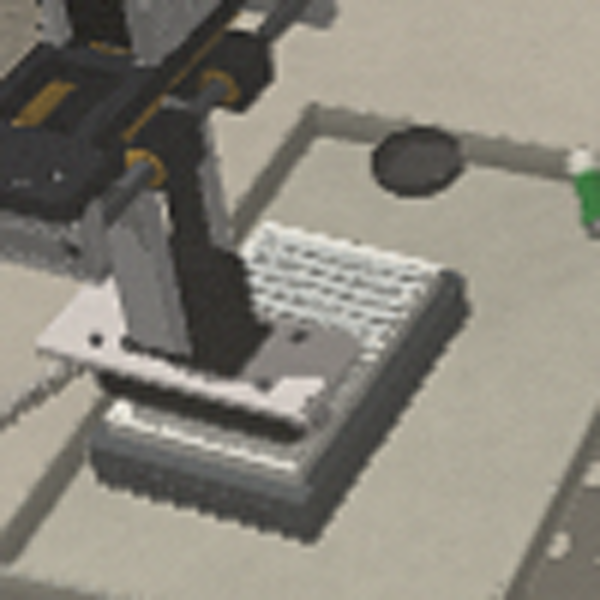

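>>> {"fn": "jog_arm", "kwargs": {"rows": [[[0, 0, 0, 0.0005, 0, 0.001, 0.0], [0, 0, 0, 0, 0, 0, 0.0], [0, 0, 0, 0, 0, 0, 0.0]]]}}

```text
clock: 19.82
tool_pos: [0.4724, -0.2513, 0.106]
eef_rot: [0.968, -0.25, 0.003, 0.001]
contact_force: [0.5, 0.9, 10.5]
width: 0.252
```

>>> {"fn": "jog_arm", "kwargs": {"rows": [[[0, 0, 0, -0.002, 0, 0, 0.0], [0, 0, 0, -0.002, 0, 0, 0.0], [0, 0, 0, -0.002, 0, 0, 0.0], [0, 0, 0, -0.002, 0, 0, 0.0]]]}}

```text
clock: 20.15
tool_pos: [0.4657, -0.2476, 0.1061]
eef_rot: [0.968, -0.25, 0.003, 0.001]
contact_force: [1.1, -0.4, 8.9]
width: 0.253
```

```bash
python3 -c "
from h import *
bf()
"
```

```text
t 20.15 p [ 0.4657 -0.2476  0.1061] yaw -28.94 tilt(zx,zy) [ 0.0054 -0.0035] F [ 1.09 -0.36  8.93] M [ 0.09 -0.42  0.  ] w 23.7mm
block x,y mm [43.3 -2.2] N 11.6
```

>>> {"fn": "jog_arm", "kwargs": {"rows": [[[0, 0, 0, 0.002, 0, 0.0008, 0.0], [0, 0, 0, 0.002, 0, 0, 0.0], [0, 0, 0, 0.002, 0, 0, 0.0], [0, 0, 0, 0.002, 0, 0, 0.0], [0, 0, 0, 0, 0, 0, 0.0]]]}}

```text
clock: 20.57
tool_pos: [0.4732, -0.2518, 0.1059]
eef_rot: [0.968, -0.25, 0.003, 0.001]
contact_force: [0.7, 0.4, 12.0]
width: 0.251
```

>>> {"fn": "jog_arm", "kwargs": {"rows": [[[0, 0, 0, -0.002, 0, 0, 0.0], [0, 0, 0, -0.002, 0, 0, 0.0], [0, 0, 0, -0.002, 0, 0, 0.0], [0, 0, 0, -0.002, 0, 0, 0.0], [0, 0, 0, -0.002, 0, 0, 0.0], [0, 0, 0, -0.002, 0, 0, 0.0]]]}}

```text
clock: 21.07
tool_pos: [0.4629, -0.2461, 0.106]
eef_rot: [0.968, -0.25, 0.004, 0.001]
contact_force: [0.8, 0.8, 11.6]
width: 0.251
```

>>> {"fn": "jog_arm", "kwargs": {"rows": [[[0, 0, 0, -0.002, 0, 0, 0.0], [0, 0, 0, -0.002, 0, 0, 0.0], [0, 0, 0, -0.002, 0, 0, 0.0], [0, 0, 0, -0.002, 0, 0, 0.0], [0, 0, 0, -0.002, 0, 0, 0.0], [0, 0, 0, -0.002, 0, 0, 0.0]]]}}

```text
clock: 21.57
tool_pos: [0.4524, -0.2403, 0.1061]
eef_rot: [0.968, -0.25, 0.004, 0.001]
contact_force: [0.9, 0.3, 12.5]
width: 0.253
```

```bash
python3 -c "
from h import *
bf()
"
```

```text
t 21.57 p [ 0.4524 -0.2403  0.1061] yaw -28.94 tilt(zx,zy) [ 0.0071 -0.0045] F [ 0.92  0.35 12.47] M [ 0.2  -0.38  0.03] w 23.8mm
block x,y mm [28.2 -2.2] N 15.2
```

Steady ~15 N; continue back over the whole plate.

>>> {"fn": "jog_arm", "kwargs": {"rows": [[[0, 0, 0, -0.002, 0, 0, 0.0], [0, 0, 0, -0.002, 0, 0, 0.0], [0, 0, 0, -0.002, 0, 0, 0.0], [0, 0, 0, -0.002, 0, 0, 0.0], [0, 0, 0, -0.002, 0, 0, 0.0], [0, 0, 0, -0.002, 0, 0, 0.0]]]}}

```text
clock: 22.07
tool_pos: [0.4421, -0.2346, 0.1061]
eef_rot: [0.968, -0.25, 0.004, 0.001]
contact_force: [1.6, -0.0, 11.8]
width: 0.247
```

>>> {"fn": "jog_arm", "kwargs": {"rows": [[[0, 0, 0, -0.002, 0, 0, 0.0], [0, 0, 0, -0.002, 0, 0, 0.0], [0, 0, 0, -0.002, 0, 0, 0.0], [0, 0, 0, -0.002, 0, 0, 0.0], [0, 0, 0, -0.002, 0, 0, 0.0], [0, 0, 0, -0.002, 0, 0, 0.0]]]}}

```text
clock: 22.57
tool_pos: [0.4316, -0.2289, 0.1061]
eef_rot: [0.968, -0.25, 0.004, 0.001]
contact_force: [1.0, 1.6, 13.1]
width: 0.252
```

>>> {"fn": "jog_arm", "kwargs": {"rows": [[[0, 0, 0, -0.002, 0, 0, 0.0], [0, 0, 0, -0.002, 0, 0, 0.0], [0, 0, 0, -0.002, 0, 0, 0.0], [0, 0, 0, -0.002, 0, 0, 0.0], [0, 0, 0, -0.002, 0, 0, 0.0], [0, 0, 0, -0.002, 0, 0, 0.0]]]}}

```text
clock: 23.07
tool_pos: [0.4211, -0.2231, 0.1061]
eef_rot: [0.968, -0.25, 0.004, 0.001]
contact_force: [1.1, 0.7, 11.7]
width: 0.251
```

```bash
python3 -c "
from h import *
bf()
"
```

```text
t 23.07 p [ 0.4211 -0.2231  0.1061] yaw -28.94 tilt(zx,zy) [ 0.0074 -0.0048] F [ 1.09  0.73 11.69] M [ 0.17 -0.32  0.01] w 23.6mm
block x,y mm [-7.6 -2.2] N 14.4
```

>>> {"fn": "jog_arm", "kwargs": {"rows": [[[0, 0, 0, -0.002, 0, 0.0002, 0.0], [0, 0, 0, -0.002, 0, 0, 0.0], [0, 0, 0, -0.002, 0, 0, 0.0], [0, 0, 0, -0.002, 0, 0, 0.0], [0, 0, 0, -0.002, 0, 0, 0.0], [0, 0, 0, -0.002, 0, 0, 0.0]]]}}

```text
clock: 23.57
tool_pos: [0.4108, -0.2174, 0.1061]
eef_rot: [0.968, -0.25, 0.004, 0.001]
contact_force: [1.9, 0.9, 13.9]
width: 0.251
```

>>> {"fn": "jog_arm", "kwargs": {"rows": [[[0, 0, 0, -0.002, 0, 0, 0.0], [0, 0, 0, -0.002, 0, 0, 0.0], [0, 0, 0, -0.002, 0, 0, 0.0], [0, 0, 0, -0.002, 0, 0, 0.0], [0, 0, 0, -0.002, 0, 0, 0.0], [0, 0, 0, -0.002, 0, 0, 0.0]]]}}

```text
clock: 24.07
tool_pos: [0.4003, -0.2116, 0.106]
eef_rot: [0.968, -0.25, 0.004, 0.001]
contact_force: [1.0, 0.8, 14.4]
width: 0.254
```

>>> {"fn": "jog_arm", "kwargs": {"rows": [[[0, 0, 0, -0.002, 0, 0, 0.0], [0, 0, 0, -0.002, 0, 0, 0.0], [0, 0, 0, -0.002, 0, 0, 0.0], [0, 0, 0, -0.002, 0, 0, 0.0], [0, 0, 0, -0.002, 0, 0, 0.0], [0, 0, 0, -0.002, 0, 0, 0.0]]]}}

```text
clock: 24.57
tool_pos: [0.3897, -0.2058, 0.1059]
eef_rot: [0.968, -0.25, 0.004, 0.001]
contact_force: [1.3, 0.9, 13.7]
width: 0.253
```

```bash
python3 -c "
from h import *
bf()
"
```

```text
t 24.57 p [ 0.3897 -0.2058  0.1059] yaw -28.95 tilt(zx,zy) [ 0.0075 -0.0049] F [ 1.32  0.88 13.7 ] M [ 0.23 -0.37  0.02] w 23.7mm
block x,y mm [-43.4  -2.2] N 16.4
```

>>> {"fn": "jog_arm", "kwargs": {"rows": [[[0, 0, 0, -0.002, 0, 0, 0.0], [0, 0, 0, -0.002, 0, 0, 0.0], [0, 0, 0, -0.002, 0, 0, 0.0], [0, 0, 0, -0.0015, 0, 0, 0.0], [0, 0, 0, 0, 0, 0, 0.0], [0, 0, 0, 0.002, 0, 0, 0.0], [0, 0, 0, 0.002, 0, 0, 0.0], [0, 0, 0, 0.002, 0, 0, 0.0], [0, 0, 0, 0.002, 0, 0, 0.0]]]}}

```text
clock: 25.32
tool_pos: [0.3896, -0.2058, 0.1059]
eef_rot: [0.968, -0.25, 0.003, 0.001]
contact_force: [-0.6, 2.1, 15.7]
width: 0.25
```

>>> {"fn": "jog_arm", "kwargs": {"rows": [[[0, 0, 0, 0.002, 0, 0, 0.0], [0, 0, 0, 0.002, 0, 0, 0.0], [0, 0, 0, 0.002, 0, 0, 0.0], [0, 0, 0, 0.002, 0, 0, 0.0], [0, 0, 0, 0.002, 0, 0, 0.0], [0, 0, 0, 0.002, 0, 0, 0.0]]]}}

```text
clock: 25.82
tool_pos: [0.4003, -0.2117, 0.106]
eef_rot: [0.968, -0.25, 0.004, 0.001]
contact_force: [0.3, 1.6, 16.0]
width: 0.25
```

```bash
python3 -c "
from h import *
bf()
"
```

```text
t 25.82 p [ 0.4003 -0.2117  0.106 ] yaw -28.94 tilt(zx,zy) [ 0.0062 -0.0043] F [ 0.32  1.56 16.02] M [ 0.31 -0.06 -0.01] w 23.5mm
block x,y mm [-31.3  -2.3] N 18.7
```

>>> {"fn": "jog_arm", "kwargs": {"rows": [[[0, 0, 0, 0.002, 0, -0.0004, 0.0], [0, 0, 0, 0.002, 0, 0, 0.0], [0, 0, 0, 0.002, 0, 0, 0.0], [0, 0, 0, 0.002, 0, 0, 0.0], [0, 0, 0, 0.002, 0, 0, 0.0], [0, 0, 0, 0.002, 0, 0, 0.0]]]}}

```text
clock: 26.32
tool_pos: [0.4105, -0.2173, 0.1061]
eef_rot: [0.968, -0.25, 0.003, 0.001]
contact_force: [0.8, 2.0, 12.7]
width: 0.255
```

>>> {"fn": "jog_arm", "kwargs": {"rows": [[[0, 0, 0, 0.002, 0, 0, 0.0], [0, 0, 0, 0.002, 0, 0, 0.0], [0, 0, 0, 0.002, 0, 0, 0.0], [0, 0, 0, 0.002, 0, 0, 0.0], [0, 0, 0, 0.002, 0, 0, 0.0], [0, 0, 0, 0.002, 0, 0, 0.0]]]}}

```text
clock: 26.82
tool_pos: [0.4208, -0.223, 0.1061]
eef_rot: [0.968, -0.25, 0.003, 0.001]
contact_force: [1.2, 1.5, 14.9]
width: 0.252
```

```bash
python3 -c "
from h import *
bf()
"
```

```text
t 26.82 p [ 0.4208 -0.223   0.1061] yaw -28.93 tilt(zx,zy) [ 0.0052 -0.0038] F [ 1.24  1.5  14.93] M [0.26 0.03 0.01] w 23.7mm
block x,y mm [-7.8 -2.3] N 17.6
```

>>> {"fn": "jog_arm", "kwargs": {"rows": [[[0, 0, 0, 0.002, 0, -0.0002, 0.0], [0, 0, 0, 0.002, 0, 0, 0.0], [0, 0, 0, 0.002, 0, 0, 0.0], [0, 0, 0, 0.002, 0, 0, 0.0], [0, 0, 0, 0.002, 0, 0, 0.0], [0, 0, 0, 0.002, 0, 0, 0.0]]]}}

```text
clock: 27.32
tool_pos: [0.4312, -0.2288, 0.1061]
eef_rot: [0.968, -0.25, 0.003, 0.001]
contact_force: [-0.3, 1.0, 12.8]
width: 0.251
```

>>> {"fn": "jog_arm", "kwargs": {"rows": [[[0, 0, 0, 0.002, 0, 0, 0.0], [0, 0, 0, 0.002, 0, 0, 0.0], [0, 0, 0, 0.002, 0, 0, 0.0], [0, 0, 0, 0.002, 0, 0, 0.0], [0, 0, 0, 0.002, 0, 0, 0.0], [0, 0, 0, 0.002, 0, 0, 0.0]]]}}

```text
clock: 27.82
tool_pos: [0.4417, -0.2346, 0.1061]
eef_rot: [0.968, -0.25, 0.003, 0.001]
contact_force: [-0.3, 1.4, 11.7]
width: 0.254
```

>>> {"fn": "jog_arm", "kwargs": {"rows": [[[0, 0, 0, 0.002, 0, 0, 0.0], [0, 0, 0, 0.002, 0, 0, 0.0], [0, 0, 0, 0.002, 0, 0, 0.0], [0, 0, 0, 0.002, 0, 0, 0.0], [0, 0, 0, 0.002, 0, 0, 0.0], [0, 0, 0, 0.002, 0, 0, 0.0]]]}}

```text
clock: 28.32
tool_pos: [0.452, -0.2403, 0.1061]
eef_rot: [0.968, -0.25, 0.003, 0.001]
contact_force: [-0.1, 0.2, 13.1]
width: 0.255
```

```bash
python3 -c "
from h import *
bf()
"
```

```text
t 28.32 p [ 0.452  -0.2403  0.1061] yaw -28.93 tilt(zx,zy) [ 0.0047 -0.0036] F [-0.07  0.23 13.06] M [ 0.21  0.09 -0.03] w 24.0mm
block x,y mm [27.8 -2.4] N 15.8
```

>>> {"fn": "jog_arm", "kwargs": {"rows": [[[0, 0, 0, 0.002, 0, 0, 0.0], [0, 0, 0, 0.002, 0, 0, 0.0], [0, 0, 0, 0.002, 0, 0, 0.0], [0, 0, 0, 0.002, 0, 0, 0.0], [0, 0, 0, 0.002, 0, 0, 0.0], [0, 0, 0, 0.002, 0, 0, 0.0]]]}}

```text
clock: 28.82
tool_pos: [0.4625, -0.2461, 0.106]
eef_rot: [0.968, -0.25, 0.003, 0.001]
contact_force: [0.1, 1.3, 11.1]
width: 0.251
```

>>> {"fn": "jog_arm", "kwargs": {"rows": [[[0, 0, 0, 0.002, 0, 0.0003, 0.0], [0, 0, 0, 0.002, 0, 0, 0.0], [0, 0, 0, 0.002, 0, 0, 0.0], [0, 0, 0, 0.002, 0, 0, 0.0], [0, 0, 0, 0.002, 0, 0, 0.0], [0, 0, 0, 0.002, 0, 0, 0.0], [0, 0, 0, 0, 0, 0, 0.0]]]}}

```text
clock: 29.4
tool_pos: [0.4735, -0.2522, 0.1059]
eef_rot: [0.968, -0.25, 0.003, 0.001]
contact_force: [0.6, 0.4, 10.7]
width: 0.248
```

```bash
python3 -c "
from h import *
bf()
"
```

```text
t 29.40 p [ 0.4735 -0.2522  0.1059] yaw -28.94 tilt(zx,zy) [ 0.0059 -0.0042] F [ 0.63  0.41 10.73] M [ 0.04 -0.16  0.01] w 23.3mm
block x,y mm [52.4 -2.5] N 13.4
```

>>> {"fn": "jog_arm", "kwargs": {"rows": [[[0, 0, 0, 0, 0, -0.003, 0.0], [0, 0, 0, 0, 0, -0.007, 0.0], [0, 0, 0, 0, 0, -0.012, 0.0], [0, 0, 0, 0, 0, -0.017, 0.0], [0, 0, 0, 0, 0, -0.017, 0.0], [0, 0, 0, 0, 0, -0.017, 0.0], [0, 0, 0, 0, 0, -0.017, 0.0], [0, 0, 0, 0, 0, 0, 0.0], [0, 0, 0, 0, 0, 0, 0.0], [0, 0, 0, 0, 0, 0, 0.0]]]}}

```text
clock: 30.23
tool_pos: [0.4699, -0.2497, 0.1916]
eef_rot: [0.968, -0.25, -0.001, -0.0]
contact_force: [-0.9, -0.3, -2.8]
width: 0.254
```

```bash
python3 -c "
from h import *
bf()
s=optics.snapshot('side'); cv2.imwrite('pics/s10.png',cv2.resize(s[140:280,120:260],None,fx=4.2,fy=4.2,interpolation=cv2.INTER_CUBIC))
R=st(.4371,.0795,.196,34.77)
"
```

```text
t 30.23 p [ 0.4699 -0.2497  0.1916] yaw -28.94 tilt(zx,zy) [-0.0019  0.0013] F [-0.92 -0.26 -2.76] M [-0.03 -0.03 -0.02] w 23.9mm
block x,y mm [48. -2.] N -0.1
t 30.28 p [ 0.4697 -0.2495  0.1911] yaw -28.93 tilt(zx,zy) [-0.0027  0.002 ] F [-0.18  0.23 -2.53] M [ 0.02 -0.05  0.02] w 23.6mm
tool delta [-0.1877 -0.2721 -0.0042] rz -1.1119
```

View pics/s10.png

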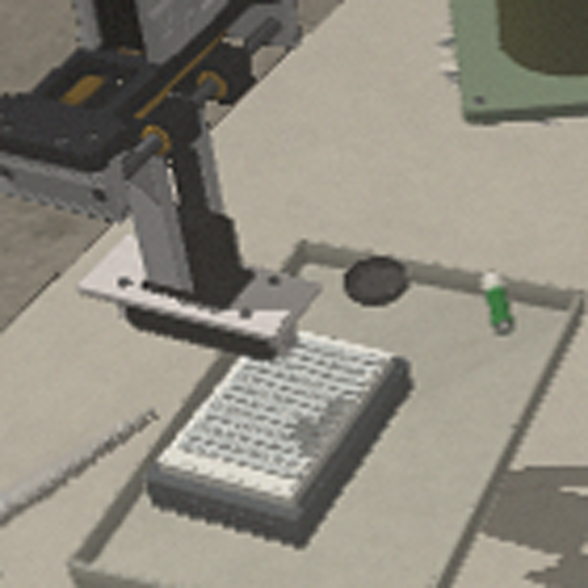

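>>> {"fn": "jog_arm", "kwargs": {"rows": [[[0, 0, 0, -0.0188, -0.0272, 0, 0.0], [0, 0, 0, -0.0188, -0.0272, 0, 0.0], [0, 0, 0, -0.0188, -0.0272, 0, 0.0], [0, 0, 0, -0.0188, -0.0272, 0, 0.0], [0, 0, 0, -0.0188, -0.0272, 0, 0.0], [0, 0, 0, -0.0188, -0.0272, 0, 0.0], [0, 0, 0, -0.0188, -0.0272, 0, 0.0], [0, 0, 0, -0.0188, -0.0272, 0, 0.0], [0, 0, 0, -0.0188, -0.0272, 0, 0.0], [0, 0, 0, -0.0188, -0.0272, 0, 0.0], [0, 0, -0.111, 0, 0, 0, 0.0], [0, 0, -0.111, 0, 0, 0, 0.0]]]}}

```text
clock: 31.28
tool_pos: [0.4361, 0.0808, 0.1911]
eef_rot: [0.991, -0.136, -0.002, 0.0]
contact_force: [0.2, 0.1, -2.3]
width: 0.252
```

>>> {"fn": "jog_arm", "kwargs": {"rows": [[[0, 0, -0.111, 0, 0, 0, 0.0], [0, 0, -0.111, 0, 0, 0, 0.0], [0, 0, -0.111, 0, 0, 0, 0.0], [0, 0, -0.111, 0, 0, 0, 0.0], [0, 0, -0.111, 0, 0, 0, 0.0], [0, 0, -0.111, 0, 0, 0, 0.0], [0, 0, -0.111, 0, 0, 0, 0.0], [0, 0, -0.111, 0, 0, 0, 0.0], [0, 0, 0, 0, 0, 0, 0.0], [0, 0, 0, 0, 0, 0, 0.0], [0, 0, 0, 0, 0, 0, 0.0], [0, 0, 0, 0, 0, 0, 0.0]]]}}

```text
clock: 32.28
tool_pos: [0.4375, 0.0788, 0.1923]
eef_rot: [0.955, 0.297, -0.0, -0.0]
contact_force: [-0.1, 0.4, -2.2]
width: 0.25
```

```bash
python3 -c "
from h import *
st(.4371,.0795,.120,34.77)
s=optics.snapshot('side'); cv2.imwrite('pics/s11.png',cv2.resize(s[140:260,250:380],None,fx=5,fy=5,interpolation=cv2.INTER_CUBIC))
"
```

```text
t 32.28 p [0.4375 0.0788 0.1923] yaw 34.57 tilt(zx,zy) [-0.001  0.   ] F [-0.13  0.38 -2.17] M [-0.05 -0.11  0.06] w 23.5mm
tool delta [ 0.0002 -0.0008  0.0723] rz -0.0034
```

View pics/s11.png

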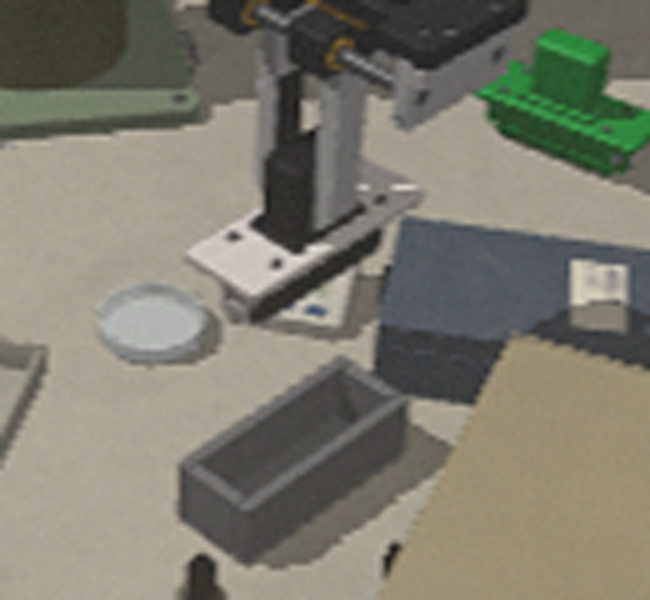

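>>> {"fn": "jog_arm", "kwargs": {"rows": [[[0, 0, -0.0034, 0, -0.0008, 0.01, 0.0], [0, 0, 0, 0, 0, 0.015, 0.0], [0, 0, 0, 0, 0, 0.015, 0.0], [0, 0, 0, 0, 0, 0.015, 0.0], [0, 0, 0, 0, 0, 0.01, 0.0], [0, 0, 0, 0, 0, 0.005, 0.0], [0, 0, 0, 0, 0, 0.002, 0.0], [0, 0, 0, 0, 0, 0, 0.0], [0, 0, 0, 0, 0, 0, 0.0], [0, 0, 0, 0, 0, 0, 0.0], [0, 0, 0, 0, 0, 0, 0.0]]]}}

```text
clock: 33.25
tool_pos: [0.4381, 0.0794, 0.1216]
eef_rot: [0.954, 0.3, 0.001, 0.0]
contact_force: [0.2, -1.1, -3.0]
width: 0.25
```

```bash
python3 -c "
from h import *
st(.4371,.0795,.0675,34.77)
s=optics.snapshot('side'); cv2.imwrite('pics/s12.png',cv2.resize(s[170:260,270:360],None,fx=6.5,fy=6.5,interpolation=cv2.INTER_CUBIC))
"
```

```text
t 33.25 p [0.4381 0.0794 0.1216] yaw 34.86 tilt(zx,zy) [ 0.0018 -0.    ] F [ 0.16 -1.11 -3.02] M [-0.02 -0.12  0.04] w 23.5mm
tool delta [-0.0009 -0.0007  0.0541] rz 0.0016
```

View pics/s12.png

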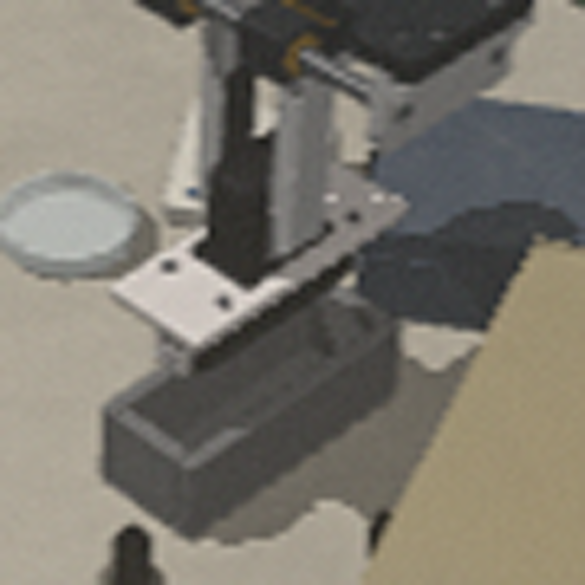

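>>> {"fn": "jog_arm", "kwargs": {"rows": [[[0, 0, 0, 0, 0, 0.003, 0.0], [0, 0, 0, 0, 0, 0.003, 0.0], [0, 0, 0, 0, 0, 0.003, 0.0], [0, 0, 0, 0, 0, 0.003, 0.0], [0, 0, 0, 0, 0, 0.003, 0.0], [0, 0, 0, 0, 0, 0, 0.0], [0, 0, 0, 0, 0, 0, 0.0], [0, 0, 0, 0, 0, 0, 0.0], [0, 0, 0, 0, 0, 0, 0.0]]]}}

```text
clock: 34.05
tool_pos: [0.4375, 0.0794, 0.1059]
eef_rot: [0.954, 0.3, 0.0, 0.0]
contact_force: [-0.1, -0.3, -3.5]
width: 0.252
```

```bash
python3 -c "
from h import *
st(.4371,.0795,.0675,34.77)
"
```

```text
t 34.05 p [0.4375 0.0794 0.1059] yaw 34.86 tilt(zx,zy) [0.0003 0.    ] F [-0.13 -0.27 -3.46] M [ 0.   -0.15 -0.02] w 23.6mm
tool delta [-0.0003 -0.0003  0.0384] rz 0.0015
```

Aligned within 0.5 mm. Insert in small rows.

>>> {"fn": "jog_arm", "kwargs": {"rows": [[[0, 0, 0.0015, -0.0003, -0.0003, 0.003, 0.0], [0, 0, 0, 0, 0, 0.003, 0.0], [0, 0, 0, 0, 0, 0.003, 0.0], [0, 0, 0, 0, 0, 0.003, 0.0], [0, 0, 0, 0, 0, 0, 0.0], [0, 0, 0, 0, 0, 0, 0.0]]]}}

```text
clock: 34.55
tool_pos: [0.4366, 0.0795, 0.0934]
eef_rot: [0.954, 0.299, -0.0, -0.0]
contact_force: [-0.3, 0.3, -2.8]
width: 0.256
```

>>> {"fn": "jog_arm", "kwargs": {"rows": [[[0, 0, 0, 0, 0, 0.003, 0.0], [0, 0, 0, 0, 0, 0.003, 0.0], [0, 0, 0, 0, 0, 0.003, 0.0], [0, 0, 0, 0, 0, 0.003, 0.0], [0, 0, 0, 0, 0, 0, 0.0], [0, 0, 0, 0, 0, 0, 0.0]]]}}

```text
clock: 35.05
tool_pos: [0.4366, 0.0795, 0.0814]
eef_rot: [0.954, 0.299, -0.0, -0.0]
contact_force: [-0.7, 0.3, -2.6]
width: 0.256
```

```bash
python3 -c "
from h import *
st(.4371,.0795,.0675,34.77)
s=optics.snapshot('side'); cv2.imwrite('pics/s13.png',cv2.resize(s[170:260,270:360],None,fx=6.5,fy=6.5,interpolation=cv2.INTER_CUBIC))
"
```

```text
t 35.05 p [0.4366 0.0795 0.0814] yaw 34.78 tilt(zx,zy) [-0.0008  0.    ] F [-0.7  0.3 -2.6] M [-0.04 -0.19  0.02] w 24.0mm
tool delta [0.0004 0.0003 0.0139] rz 0.0001
```

View pics/s13.png

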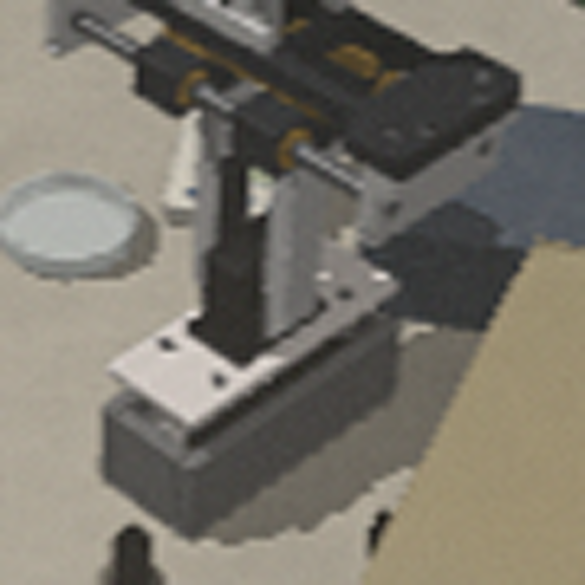

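It is going in freely; the last 13 mm.

>>> {"fn": "jog_arm", "kwargs": {"rows": [[[0, 0, 0, 0.0004, 0.0003, 0.003, 0.0], [0, 0, 0, 0, 0, 0.003, 0.0], [0, 0, 0, 0, 0, 0.003, 0.0], [0, 0, 0, 0, 0, 0.002, 0.0], [0, 0, 0, 0, 0, 0.001, 0.0], [0, 0, 0, 0, 0, 0.001, 0.0], [0, 0, 0, 0, 0, 0, 0.0], [0, 0, 0, 0, 0, 0, 0.0]]]}}

```text
clock: 35.77
tool_pos: [0.4374, 0.0795, 0.0687]
eef_rot: [0.954, 0.299, -0.0, 0.0]
contact_force: [-0.6, 0.0, -3.2]
width: 0.252
```

```bash
python3 -c "
from h import *
st(.4371,.0795,.0675,34.77)
"
```

```text
t 35.77 p [0.4374 0.0795 0.0687] yaw 34.77 tilt(zx,zy) [-0. -0.] F [-0.56  0.   -3.18] M [-0.04 -0.12 -0.02] w 23.7mm
tool delta [-0.0003 -0.0002  0.0012] rz 0.0001
```

>>> {"fn": "jog_arm", "kwargs": {"rows": [[[0, 0, 0, 0, 0, 0.0006, 0.0], [0, 0, 0, 0, 0, 0.0006, 0.0], [0, 0, 0, 0, 0, 0, 0.0], [0, 0, 0, 0, 0, 0, 0.0]]]}}

```text
clock: 36.1
tool_pos: [0.4374, 0.0795, 0.0676]
eef_rot: [0.954, 0.299, 0.0, -0.0]
contact_force: [-0.2, -0.2, -2.2]
width: 0.254
```

>>> {"fn": "jog_arm", "kwargs": {"rows": [[[0, 0, 0, 0, 0, 0, 0.03], [0, 0, 0, 0, 0, 0, 0.06], [0, 0, 0, 0, 0, 0, 0.094], [0, 0, 0, 0, 0, 0, 0.094], [0, 0, 0, 0, 0, 0, 0.094], [0, 0, 0, 0, 0, 0, 0.094], [0, 0, 0, 0, 0, 0, 0.094], [0, 0, 0, 0, 0, 0, 0.094], [0, 0, 0, 0, 0, 0, 0.094], [0, 0, 0, 0, 0, 0, 0.094], [0, 0, 0, 0, 0, 0, 0.094], [0, 0, 0, 0, 0, 0, 0.094]]]}}

```text
clock: 37.1
tool_pos: [0.4374, 0.0795, 0.0675]
eef_rot: [0.954, 0.299, -0.0, -0.0]
contact_force: [-0.8, -0.6, -0.3]
width: 0.996
```

```bash
python3 -c "
from h import *
st()
s=optics.snapshot('side'); cv2.imwrite('pics/s14.png',cv2.resize(s[170:260,270:360],None,fx=6.5,fy=6.5,interpolation=cv2.INTER_CUBIC))
"
```

```text
t 37.10 p [0.4374 0.0795 0.0675] yaw 34.77 tilt(zx,zy) [-0.  0.] F [-0.82 -0.64 -0.28] M [-0.05 -0.1   0.03] w 93.6mm
```

View pics/s14.png

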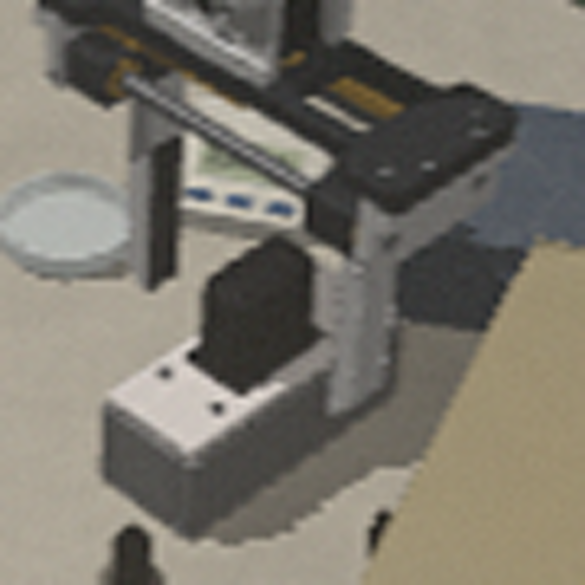

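>>> {"fn": "jog_arm", "kwargs": {"rows": [[[0, 0, 0, 0, 0, -0.01, 0.094], [0, 0, 0, 0, 0, -0.02, 0.094], [0, 0, 0, 0, 0, -0.025, 0.094], [0, 0, 0, 0, 0, -0.03, 0.094], [0, 0, 0, 0, 0, -0.03, 0.094], [0, 0, 0, 0, 0, -0.03, 0.094], [0, 0, 0, 0, 0, 0, 0.094], [0, 0, 0, 0, 0, 0, 0.094], [0, 0, 0, 0, 0, 0, 0.094]]]}}

```text
clock: 37.9
tool_pos: [0.437, 0.0795, 0.2124]
eef_rot: [0.954, 0.299, -0.0, -0.0]
contact_force: [-0.2, -0.1, -0.2]
width: 0.998
```

```bash
python3 -c "
from h import *
st()
s=optics.snapshot('side'); cv2.imwrite('pics/s15.png',s)
c=s[210:276,153:219].astype(float); c=np.clip((c-110)*255/(255-110),0,255).astype(np.uint8)
d=s[195:255,275:345]
a=cv2.resize(c,(560,560),interpolation=cv2.INTER_LANCZOS4)
cv2.imwrite('pics/s15a.png',a); cv2.imwrite('pics/s15b.png',cv2.resize(d,None,fx=7,fy=7,interpolation=cv2.INTER_CUBIC))
"
```

```text
t 37.90 p [0.437  0.0795 0.2124] yaw 34.77 tilt(zx,zy) [-0.0003 -0.    ] F [-0.21 -0.09 -0.2 ] M [ 0.03 -0.1  -0.03] w 93.8mm
```

View pics/s15.png

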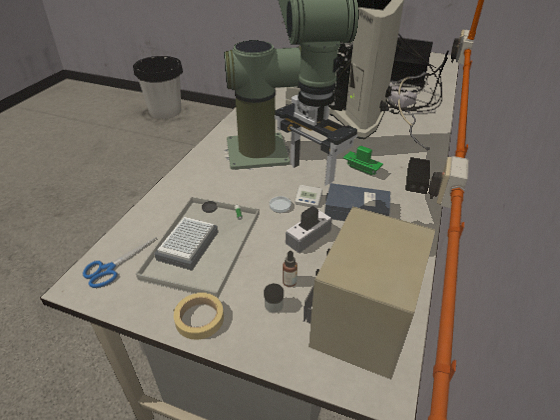

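View pics/s15a.png

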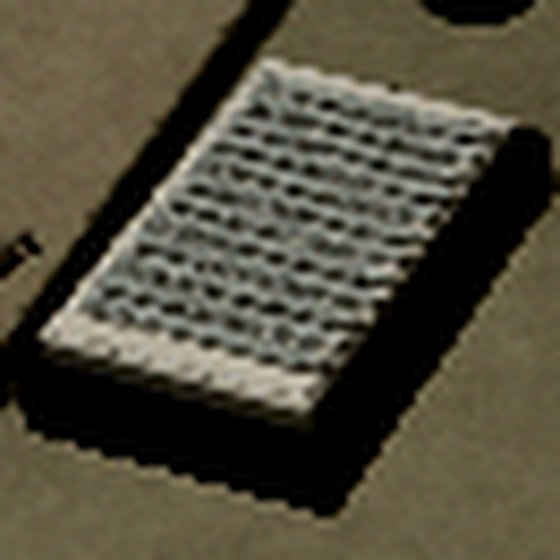

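View pics/s15b.png

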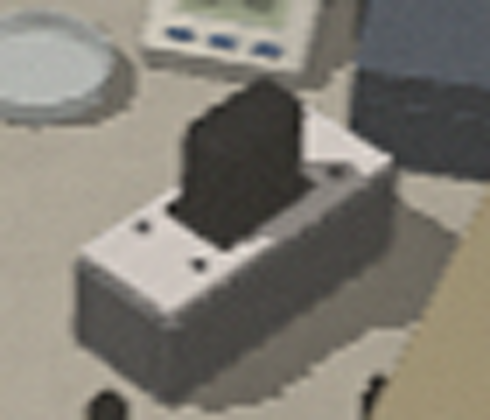

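```bash
python3 -c "
from workcell import job_done
print(job_done())"
```

```text
the job is handed in; nothing more can be done
None
```

I rolled the plate end to end three times (forward, back, forward), put the roller back in its dock and handed the job in at about 38 s of the 72 s allowed. `job_done` gives no verdict.

- **Force:** I aimed for about 15 N, and readings ran mostly 13–18 N. On the first pass, against strips that were still raised, it went outside the 14–18 N range. It peaked at about 22 N before I eased off, still under the 28 N limit, and dropped to about 9–10 N near the far end. I only read the force at the end of each move, so short peaks in between could be a little higher.
- **Strips home:** on the last two passes the roller stayed at the same height to within 0.2 mm over the whole plate (tool height 0.1059–0.1061 m), however hard it pressed. First contact was about 3.4 mm higher. That fits all twelve strips sitting on their hard stop. The pictures show an even cap field but are too coarse to confirm 0.7 mm, so this rests on the height and force readings.
- **Roller:** it slid into the dock without resistance and was released 0.3 mm from where I picked it up. The last picture shows its flange flat on the rim, looking as it did at the start.
- **End state:** the gripper is open and clear of everything, and the wrist force reads about zero. The bystanders look unmoved; I judged that by eye only.
- **Disagreement:** the two cameras differed by about 5 mm in position, so I relied on the top view and the tool readings. The load also sat off-centre along the drum on the first pass and became more even later.

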